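# Park the waxing kit

### The arm

A 7-joint arm with a two-finger parallel gripper is mounted at the origin on the work surface. World frame = base frame: x ahead of the robot, y to its left, z up, the work surface at z = 0. Lengths are in m, angles in rad, forces in N, time in s.
With the tool pointing down it reaches from about 0.4 to 0.85 m from the base axis. Payload 10.4 kg.
Tool frame: the origin (TCP) lies at the very end of the fingers, on their centre line; the grasp point (between the pads) lies 19 mm behind it (manip.hold_point_z is the z of the grasp point in the tool frame, in m); z points along the fingers, y is the line along which they close (so a half turn about z gives the same grasp; the last joint's range is limited). The gripper opens to 87 mm and grips with 3 to 60 N. Pads are 19 mm wide; open, the fingers measure 117 mm over their backs; the gripper's body (75 mm by 190 mm) begins 51 mm behind the grasp point.
Start: joints at [-1.233, 0.332, -0.065, 1.46, 0.022, 1.35, -0.088], TCP at [0.221, 0.585, 0.223] pointing down, gripper open.
Joint ranges: [-2.6, 2.6], [-0.5, 2.12], [-1.47, 1.34], [0.16, 2.42], [-1.27, 4.41], [0.06, 2.06], [-2.6, 2.6]. Speed limits (rad/s): [2.22, 2.22, 2.79, 2.79, 3.14, 3.14, 3.14].

### API

Orientations are given as a rotation vector (axis times angle).
In Python, from cell import manip, cams gives the robot as it stands.
- The arm moves only by the shell command python3 -m pendant 'ROWS' [OPENING] [FORCE]. ROWS is JSON, a list of rows, each an object of numbers: "dx", "dy", "dz": the shift along the tool's x, y, z scaled (see below); "rx", "ry", "rz": the turn, a rotation vector about the tool's x, y, z scaled (see below). A call has 1 to 8 rows; each row is the pose to reach, as a shift and turn from the pose commanded when the call began, along the tool's axes at that moment; what a row does not reach only later rows make up. The controller multiplies each number of a shift by 0.75 m and each number of a turn by 45 degrees. A row lasts 1/12 s, in which the tool goes at most 41.7 mm and 7.16 degrees, less where a joint would pass 70% of its speed; a pose out of reach is approached as far as the arm can. A call with a number of a shift or a turn outside -1 to 1 is refused whole. A call with a gripper value outside its range is refused whole. OPENING is the finger opening in mm, from 0 to 87, set as the call begins (- or left out, the last holds). The fingers move at their own pace and stop on an object; FORCE is the grip in N (left out, the last holds). Time passes only in rows, so rows that repeat a pose let the fingers close. It gives the time, the measured TCP pose, the force, the opening and the grip force at its end, in the units of the state.
- manip.sense(): the state, without advancing time (a new reading comes with each control period).
- cams.snapshot(name): name is "scene" or "side" or "wrist"; returns a dict with "image" (400x640x3 uint8, red, green, blue), "camera_matrix" (3x3 intrinsics, pixels), "rvec" (rotation vector, rad) and "tvec" (3), from world to camera coordinates, as OpenCV has them. Camera axes: x right, y down, z forward; pixel columns grow to the right and rows downward; lengths in m; the calibration is good to about 2 mm. A picture is of the moment at which its call begins. There is no depth.
- manip.sign_off(): hands the job in; it is judged then, once.
The state is a dict: "t": time; "joint_positions": joint angles; "qd": joint speeds; "tau": joint torques, N m; "position": TCP position; "ee_rot": TCP orientation; "contact_force": force on the tool from outside, world axes, zero at the start; "torque": the same for the moment, N m; "grip_width": finger opening in m; "grasp_force": force on a finger pad.
Only numpy, scipy, OpenCV 4.12 (cv2) and the standard library are available. Lean on these libraries where they do the work, as an engineer would, in place of code of your own. Each camera call takes 0.05 s, during which the arm holds its last target. There are 200 camera calls.

### The job

Put the waxing kit away: park the long brush, bristles down and fully home, in the free cradle of the rack beside the short brush, seat the emptied drip tray flat in the iron stand, and stand the iron flat inside the tray. Set the iron down gently, do not drop it, and leave the short brush and the other things on the bench where they are.

Things in the scene. Friction and masses are not known exactly. Their poses are not given: they have to be found in the camera images.
- stand: Iron stand, fixed to the bench on the left or right: dark steel base plate 190 x 96 x 8 mm with four upright L-shaped corner brackets round a place 166 mm (along x) by 72 mm (along y) for the drip tray; its long sides are open over 104 mm between brackets. Origin: centre of its underside; x is its long direction, z up.
- stand_seat (a point): Centre of the top face of the stand's base plate, 8 mm above the bench: where the centre of the tray's underside belongs. Axes as the stand. The brackets rise straight for 18 mm above this face, then flare outward (about 6 mm) up to 27 mm above it.
- rack: Brush rack, fixed to the bench: plywood board 184 x 140 mm, 12 mm thick, with two cradles side by side, their long sides along x, edged by 22 mm high wooden lips. Origin: centre of its underside; x is its long direction, z is up. It stands on the other side from the stand.
- rack_long (a point): Centre of the floor of the long cradle (inside 156 x 50 mm, floor 12 mm above the bench, lips 22 mm above the floor), at +35 mm along the rack's y. Axes as the rack.
- rack_short (a point): Centre of the floor of the short cradle (inside 116 x 50 mm, same heights), at -35 mm along the rack's y. Axes as the rack.
- tray: Drip tray: open-topped bare aluminium tray, outside 160 x 66 x 28 mm, walls and floor 4 mm thick, inside 152 x 58 mm, mass about 0.2 kg. Origin: centre of its underside; x is its long direction, z up. At the start the long brush lies in it. Empty, it can be gripped across its 66 mm width.
- iron: Cordless waxing iron standing on its sole: steel sole 140 x 50 x 12 mm, grey housing 116 x 40 mm on it up to 34 mm, and a black straight handle bar along x, 124 mm long, 26 mm wide and 24 mm high, its centre 74 mm above the sole's underside (total height 86 mm), on two posts at x = -45 and +45 mm; the space under the bar between the posts is open. Mass about 0.65 kg. Origin: centre of the sole's underside; x is its long direction, z up. Which end points where does not matter.
- brush_long: Long brush, bristles down: 150 x 44 mm; stiff (rigid) black bristles 18 mm high, wooden back 14 mm thick up to 32 mm, and on the back a wooden grip rib along x, 110 mm long, 24 mm wide, from 32 to 58 mm. Mass about 0.15 kg. Origin: centre of the bristles' underside; x is its long direction, z up. Starts in the drip tray (its underside 4 mm above the tray's). Either end may point either way.
- brush_short: Short brush, already parked in the short cradle, bristles down: the same as the long brush but 110 x 44 mm, with a rib 70 mm long; heights and widths the same. Mass about 0.11 kg. Loose; to stay in its cradle. Origin: centre of the bristles' underside; x is its long direction, z up.
- can: Bystander: spray can, 180 mm tall, 52 mm across, standing. Loose; not to be disturbed. Origin: centre of its underside.
- cork: Bystander: waxing cork block, 75 x 32 x 30 mm, lying flat, long side along its x. Loose; not to be disturbed. Origin: centre of its underside.
- wax: Bystander: white bar of wax, 85 x 34 x 22 mm, lying flat, long side along its x. Loose; not to be disturbed. Origin: centre of its underside.
- cleaner: Bystander: white bottle of base cleaner, 130 mm tall, 64 mm across, standing. Loose; not to be disturbed. Origin: centre of its underside.
- waxbox: Bystander: small closed wax box, 104 x 69 x 42 mm, long side along its x. Loose; not to be disturbed. Origin: centre of its underside.
- tape: Bystander: roll of paper tape lying flat, 90 mm across, 24 mm high. Loose; not to be disturbed. Origin: centre of its underside.
Mind the look-alikes: they are no part of the job. Leave any blue or red look-alike of the tray alone. What is shaped like the brush_short but green is not meant.

How it is judged:
At the end, for the whole second after the job is handed in: Tray flat on the stand's plate (centre within 8 mm), iron on the tray's floor (within 10 mm), long brush on the floor of the long cradle and short brush still in the short one (within 8 mm); heights within 4 mm, in line within 0.12 rad, upright within 0.05 rad, all at rest (horizontal distance between tray and stand_seat below 0.008 m and z of tray in the frame of stand_seat between -0.004 and 0.004 m and angle between the x axis of tray and the x axis of stand_seat, either way round below 0.12 rad and angle between each of tray, iron, brush_long, brush_short's own z axis and vertical below 0.05 rad and linear speed of each of tray, iron, brush_long, brush_short below 0.02 m/s and horizontal distance between iron and tray below 0.01 m and z of iron in the frame of tray between 0 and 0.008 m and angle between the x axis of iron and the x axis of tray, either way round below 0.12 rad and horizontal distance between brush_long and rack_long below 0.008 m and z of brush_long in the frame of rack_long between -0.004 and 0.004 m and angle between the x axis of brush_long and the x axis of rack_long, either way round below 0.12 rad and horizontal distance between brush_short and rack_short below 0.008 m and z of brush_short in the frame of rack_short between -0.004 and 0.004 m and angle between the x axis of brush_short and the x axis of rack_short, either way round below 0.12 rad); the robot touches nothing.
It fails at once if a bystander or the short brush was pushed more than 20 mm or tipped over (distance of any of can, cork, wax, cleaner, waxbox, tape, brush_short from where it was at the start of the episode above 0.02 m or angle between any of can, cork, wax, cleaner, waxbox, tape, brush_short's own z axis and vertical above 0.35 rad).
It fails at once if the iron was dropped or slammed into the tray (contact force between iron and tray above 50 N).
It also fails if it takes over 72 s, if anything falls off the work surface, if the arm or the gripper's body presses on something with over 40 N, if the wrist force passes 120 N, or if a joint passes its speed limit or range.

## Working session

There is one attempt and no reset: what is moved stays moved. The work goes in short steps, Python scripts to look and compute and a shell command to move; the robot and the scene stay as the last step left them, time stands still between calls to the robot, and variables do not carry over. Pictures are saved under pics/ and viewed, at most 10 in all, crops included, and the job is handed in when it is done.

```bash
ls; mkdir -p pics; python3 - <<'E'
from cell import manip,cams
import cv2,numpy as np
s=manip.sense();print({k:np.round(v,3) for k,v in s.items()},manip.hold_point_z)
for n in("scene","side"):
    d=cams.snapshot(n);cv2.imwrite(f"pics/{n}0.png",d["image"][:,:,::-1])
    R=cv2.Rodrigues(np.array(d["rvec"]))[0];print(n,-R.T@np.array(d["tvec"]),R[2])
E
```

```text
pics
{'t': np.float64(0.0), 'joint_positions': array([-1.233,  0.333, -0.065,  1.461,  0.022,  1.35 , -0.089]), 'qd': array([-0.   , -0.   , -0.   ,  0.   ,  0.002,  0.001, -0.002]), 'tau': array([ 1.0000e-03, -6.2326e+01,  2.5000e-02, -3.8989e+01, -6.1000e-02,
        4.0000e-02,  0.0000e+00]), 'position': array([0.221, 0.584, 0.222]), 'ee_rot': array([-5.64e-01, -3.09e+00,  2.00e-03]), 'contact_force': array([-0.948,  0.533, -0.21 ]), 'torque': array([ 0.01 , -0.003,  0.007]), 'grasp_force': np.float64(0.0), 'grip_width': np.float64(0.087)} -0.0187
scene [1.44268567 0.22626685 0.72538875] [-0.81458156 -0.11568713 -0.56839544]
side [-0.55927558  1.03233098  0.82901769] [ 0.63206852 -0.60430871 -0.4850777 ]
```

View pics/scene0.png

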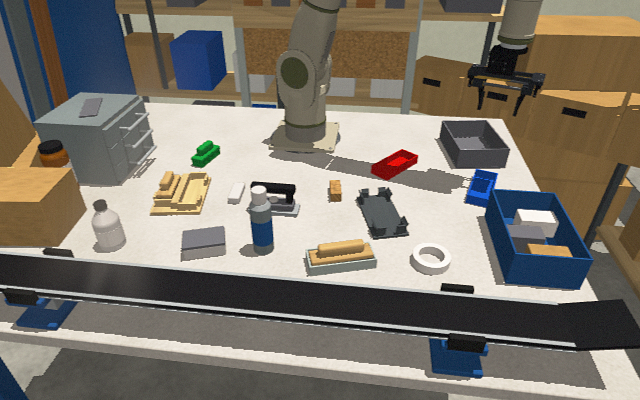

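View pics/side0.png

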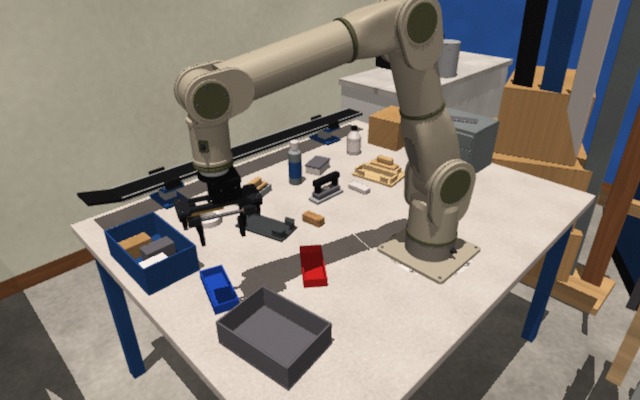

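The scene view shows the aluminium tray with the long brush at (340,257), the stand at (382,212), the iron at (275,197) partly behind the can (262,220), and the rack at (180,192) with the short brush in its far-left cradle.

What could be mistaken for the targets:
- **Tray:** aluminium at (340,257), blue at (482,187), red at (395,164). I choose the aluminium one.
- **Brush:** the brush with the rib in the tray at (340,250), the short one in the rack at (170,185), green at (206,153). I choose the one in the tray.

I'll check this in one crop.

```bash
cat > h.py <<'E'
import cv2,numpy as np
from cell import manip,cams
def cam(d):
    R=cv2.Rodrigues(np.array(d["rvec"],float))[0];t=np.array(d["tvec"],float).ravel();K=np.array(d["camera_matrix"],float)
    return K,R,t
def ray(d,uv,z):
    K,R,t=cam(d);uv=np.atleast_2d(np.array(uv,float))
    v=(R.T@np.linalg.inv(K)@np.c_[uv,np.ones(len(uv))].T).T;c=-R.T@t
    return c+v*((z-c[2])/v[:,2])[:,None]
def proj(d,P):
    return cv2.projectPoints(np.atleast_2d(np.array(P,float)),np.array(d["rvec"],float),np.array(d["tvec"],float),np.array(d["camera_matrix"],float),None)[0][:,0]
def toolmove(target,yaw=None):
    "shift in tool axes/units to a world TCP target, from measured pose"
    s=manip.sense();R=cv2.Rodrigues(np.array(s["ee_rot"],float))[0]
    return R.T@(np.array(target)-s["position"])/0.75
E
python3 - <<'E'
from h import *
d=cams.snapshot("scene");im=d["image"]
c=im[165:285,140:460][:,:,::-1]
cv2.imwrite("pics/c0.png",cv2.resize(c,None,fx=2.5,fy=2.5,interpolation=cv2.INTER_CUBIC))
for n,uv,z in [("tray",(340,250),.06),("stand",(382,212),.008),("rack",(181,193),.02),("iron",(273,186),.08),("can",(262,190),.18),("cork",(335,190),.03),("tape",(431,258),.024),("wax",(236,192),.02),("box",(204,240),.04)]: print(n,ray(d,uv,z)[0].round(3))
R=cv2.Rodrigues(manip.sense()["ee_rot"])[0];print(R.round(3))
d=cams.snapshot("wrist");K,Rc,t=cam(d);print((-Rc.T@t-manip.sense()["position"])@R, (Rc@R).round(2),K)
E
```

```text
tray [0.683 0.182 0.06 ]
stand [0.451 0.281 0.008]
rack [ 0.446 -0.3    0.02 ]
iron [ 0.467 -0.019  0.08 ]
can [ 0.638 -0.002  0.18 ]
cork [0.391 0.144 0.03 ]
tape [0.644 0.395 0.024]
wax [ 0.421 -0.142  0.02 ]
box [ 0.665 -0.151  0.04 ]
[[-0.936  0.353 -0.   ]
 [ 0.353  0.936 -0.001]
 [-0.    -0.001 -1.   ]]
[ 0.07354228 -0.00037242 -0.16204211] [[-0.    1.   -0.  ]
 [-0.96 -0.   -0.27]
 [-0.27  0.    0.96]] [[341.22338404   0.         327.61612328]
 [  0.         341.22338404 192.92280398]
 [  0.           0.           1.        ]]
```

View pics/c0.png

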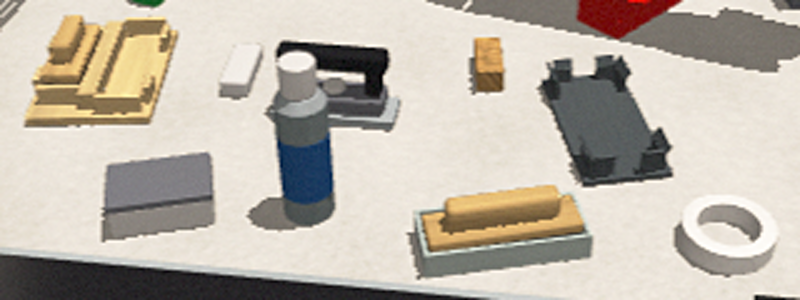

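The crop confirms the choice: bare aluminium tray at (340,257) with the long brush in it. The free cradle of the rack is the right one, at about (193,190).

```bash
python3 - <<'E'
from h import *
d=cams.snapshot("scene")
f=lambda n,a,b,z:(lambda p:print(n,p.mean(0).round(3),"yaw",np.degrees(np.arctan2(*(p[1]-p[0])[1::-1])).round(1)))(ray(d,[(140+x/2.5,165+y/2.5) for x,y in(a,b)],z))
f("rib",(450,203),(558,192),.062)
f("stand",(588,78),(627,178),.008)
f("rack long",(157,28),(112,100),.034)
f("iron",(280,52),(386,55),.08)
s=manip.sense();R=cv2.Rodrigues(s["ee_rot"])[0];print("toolx yaw",np.degrees(np.arctan2(R[1,0],R[0,0])))
print(toolmove((.683,.17,.3)),toolmove((.451,.281,.3)))
E
```

```text
rib [0.664 0.184 0.062] yaw 106.0
stand [0.465 0.282 0.008] yaw 13.5
rack long [ 0.446 -0.258  0.034] yaw 0.7
iron [ 0.469 -0.018  0.08 ] yaw 94.0
toolx yaw 159.33178761348276
[-0.77205536 -0.29968375 -0.1035527 ] [-0.43039326 -0.27039003 -0.10357071]
```

```bash
python3 -m pendant '[{"dx":-0.4,"dy":-0.16,"dz":-0.1,"rz":1},{"dx":-0.4,"dy":-0.16,"dz":-0.1,"rz":1},{"dx":-0.4,"dy":-0.16,"dz":-0.1,"rz":1},{"dx":-0.4,"dy":-0.16,"dz":-0.1,"rz":1},{"dx":-0.4,"dy":-0.16,"dz":-0.1,"rz":1},{"dx":-0.4,"dy":-0.16,"dz":-0.1,"rz":1},{"dx":-0.4,"dy":-0.16,"dz":-0.1,"rz":1},{"dx":-0.4,"dy":-0.16,"dz":-0.1,"rz":1}]' 87 20
python3 - <<'E'
from h import *
d=cams.snapshot("wrist");cv2.imwrite("pics/w1.png",d["image"][:,:,::-1])
s=manip.sense();print(s["joint_positions"].round(2))
R=cv2.Rodrigues(s["ee_rot"])[0];print("toolx yaw",np.degrees(np.arctan2(R[1,0],R[0,0])),toolmove((.665,.182,.25)))
print(proj(d,[(.465,.282,.008),(.665,.182,.06)]))
E
```

```text
[-1.23  0.33 -0.06  1.46  0.02  1.35 -0.09]
toolx yaw 159.33074104913774 [-0.74395103 -0.29319511 -0.03682512]
[[185.76510848 403.66419794]
 [172.54799601 560.47307188]]schema error: expected keys dx, dy, dz, rx, ry, rz
```

View pics/w1.png

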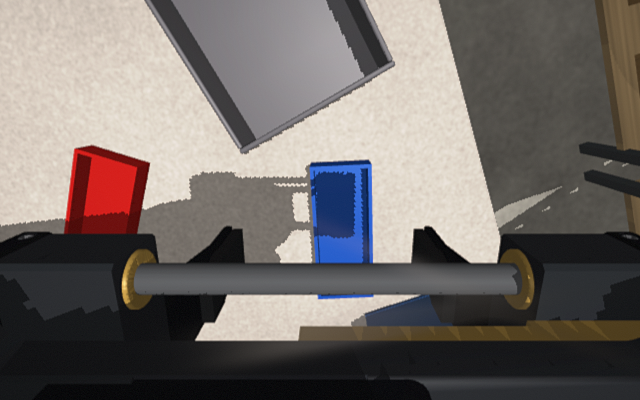

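The wrist view shows only the red and blue look-alike trays (the call was refused). Points below the TCP will be visible above the gripper bar. Every row needs all six keys, so I'll repeat the call that way.

```bash
python3 -m pendant '[{"dx":-0.4,"dy":-0.16,"dz":-0.1,"rx":0,"ry":0,"rz":1},{"dx":-0.4,"dy":-0.16,"dz":-0.1,"rx":0,"ry":0,"rz":1},{"dx":-0.4,"dy":-0.16,"dz":-0.1,"rx":0,"ry":0,"rz":1},{"dx":-0.4,"dy":-0.16,"dz":-0.1,"rx":0,"ry":0,"rz":1},{"dx":-0.4,"dy":-0.16,"dz":-0.1,"rx":0,"ry":0,"rz":1},{"dx":-0.4,"dy":-0.16,"dz":-0.1,"rx":0,"ry":0,"rz":1},{"dx":-0.4,"dy":-0.16,"dz":-0.1,"rx":0,"ry":0,"rz":1},{"dx":-0.4,"dy":-0.16,"dz":-0.1,"rx":0,"ry":0,"rz":1}]' 87 20
python3 - <<'E'
from h import *
d=cams.snapshot("wrist");cv2.imwrite("pics/w2.png",d["image"][:,:,::-1]);np.save("w2.npy",d,allow_pickle=True)
s=manip.sense();print(s["joint_positions"].round(2),s["position"])
R=cv2.Rodrigues(s["ee_rot"])[0];print("toolx yaw",np.degrees(np.arctan2(R[1,0],R[0,0])),toolmove((.665,.182,.28)))
print(proj(d,[(.465,.282,.008),(.665,.182,.06)]))
E
```

```text
t: 0.97
position: [0.4603, 0.3648, 0.2983]
ee_rot: [1.708, 2.637, 0.001]
contact_force: [-0.0, 0.5, -0.5]
grip_width: 0.0871
grasp_force: 0.0
[-0.92  0.22  0.22  1.45 -0.04  1.47 -0.28] [0.46723683 0.35777835 0.30028577]
toolx yaw 113.7012790883191 [-0.32050876  0.14710949  0.02870049]
[[305.9923557  209.63289655]
 [408.06733302 339.96502068]]
```

View pics/w2.png

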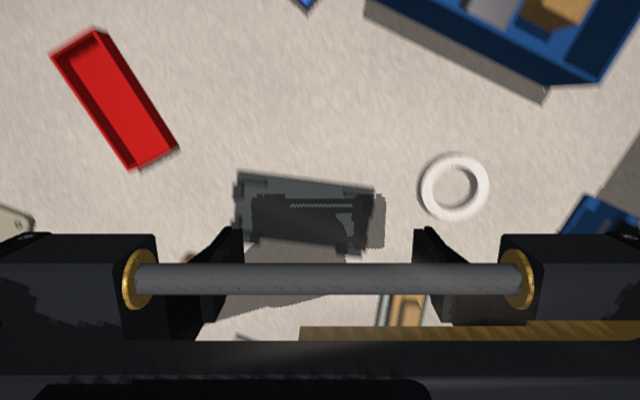

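The wrist view shows the stand at (305,213) under the arm's shadow, the tape at (453,187) and the tray just below the bar at (405,310). Moving on over the tray.

```bash
python3 -m pendant '[{"dx":-0.34,"dy":0.147,"dz":0,"rx":0,"ry":0,"rz":0.17},{"dx":-0.34,"dy":0.147,"dz":0,"rx":0,"ry":0,"rz":0.17},{"dx":-0.34,"dy":0.147,"dz":0,"rx":0,"ry":0,"rz":0.17},{"dx":-0.34,"dy":0.147,"dz":0,"rx":0,"ry":0,"rz":0.17},{"dx":-0.34,"dy":0.147,"dz":0,"rx":0,"ry":0,"rz":0.17},{"dx":-0.34,"dy":0.147,"dz":0,"rx":0,"ry":0,"rz":0.17},{"dx":-0.34,"dy":0.147,"dz":0,"rx":0,"ry":0,"rz":0.17},{"dx":-0.34,"dy":0.147,"dz":0,"rx":0,"ry":0,"rz":0.17}]' 87 20
python3 -m pendant '[{"dx":0,"dy":0,"dz":0,"rx":0,"ry":0,"rz":0},{"dx":0,"dy":0,"dz":0,"rx":0,"ry":0,"rz":0}]'
python3 - <<'E'
from h import *
d=cams.snapshot("wrist");cv2.imwrite("pics/w3.png",d["image"][:,:,::-1])
s=manip.sense();print(s["joint_positions"].round(2),s["position"])
im=d["image"][:255].astype(int);hsv=cv2.cvtColor(d["image"][:255],cv2.COLOR_RGB2HSV)
m=((hsv[:,:,0]>8)&(hsv[:,:,0]<24)&(hsv[:,:,1]>95)).astype(np.uint8)
n,l,st,c=cv2.connectedComponentsWithStats(m)
for i in range(1,n):
    if st[i,4]>150:
        r=cv2.minAreaRect(np.argwhere(l==i)[:,::-1].astype(np.float32));print(st[i],r)
        p=ray(d,cv2.boxPoints(r),.036);print(p.mean(0).round(4),[ (np.linalg.norm(p[k+1]-p[k]).round(3),np.degrees(np.arctan2(*(p[k+1]-p[k])[1::-1])).round(1)) for k in(0,1)])
E
```

```text
t: 1.68
position: [0.6677, 0.1727, 0.2962]
ee_rot: [1.884, 2.51, -0.005]
contact_force: [0.4, 0.1, -0.2]
grip_width: 0.0868
grasp_force: 0.0
t: 1.85
position: [0.6641, 0.1805, 0.2972]
ee_rot: [-1.874, -2.52, -0.0]
contact_force: [0.0, -0.1, 0.9]
grip_width: 0.087
grasp_force: 0.0
[-0.57  0.47  0.37  1.16 -0.16  1.54  0.06] [0.66381525 0.1811486  0.29744256]
[ 306   94   39  118 3977] ((325.31341552734375, 152.2156982421875), (117.42278289794922, 35.04627990722656), 88.15238952636719)
[0.6605 0.184  0.036 ] [(np.float64(0.042), np.float64(18.5)), (np.float64(0.147), np.float64(-70.8))]
[  59  101   73   33 1899] ((94.88999938964844, 117.26998901367188), (75.3775863647461, 26.870058059692383), 8.130102157592773)
[0.3799 0.1476 0.036 ] [(np.float64(0.033), np.float64(86.9)), (np.float64(0.088), np.float64(8.6))]
[614 185  26  50 671] ((626.5, 209.5), (49.0, 25.0), 90.0)
[1.0583 0.2276 0.036 ] [(np.float64(0.032), np.float64(16.7)), (np.float64(0.069), np.float64(-59.5))]
```

View pics/w3.png

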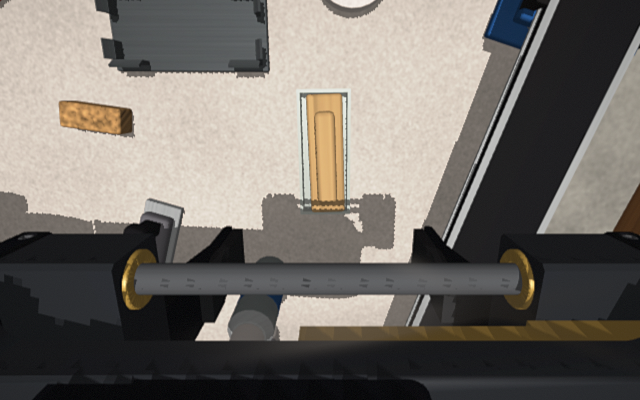

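The wrist view shows the brush in the tray centred at (325,152), in line with the tool. The stand is at (190,35), the iron at (165,220) and the can at (260,300). Descending on the rib.

```bash
python3 -m pendant '[{"dx":0.005,"dy":-0.0033,"dz":0.05,"rx":0,"ry":0,"rz":0},{"dx":0.005,"dy":-0.0033,"dz":0.1,"rx":0,"ry":0,"rz":0},{"dx":0.005,"dy":-0.0033,"dz":0.15,"rx":0,"ry":0,"rz":0},{"dx":0.005,"dy":-0.0033,"dz":0.2,"rx":0,"ry":0,"rz":0},{"dx":0.005,"dy":-0.0033,"dz":0.24,"rx":0,"ry":0,"rz":0},{"dx":0.005,"dy":-0.0033,"dz":0.27,"rx":0,"ry":0,"rz":0},{"dx":0.005,"dy":-0.0033,"dz":0.29,"rx":0,"ry":0,"rz":0},{"dx":0.005,"dy":-0.0033,"dz":0.3,"rx":0,"ry":0,"rz":0}]' 60 20
python3 -m pendant '[{"dx":0,"dy":0,"dz":0.01,"rx":0,"ry":0,"rz":0},{"dx":0,"dy":0,"dz":0.02,"rx":0,"ry":0,"rz":0},{"dx":0,"dy":0,"dz":0.03,"rx":0,"ry":0,"rz":0},{"dx":0,"dy":0,"dz":0.04,"rx":0,"ry":0,"rz":0},{"dx":0,"dy":0,"dz":0.043,"rx":0,"ry":0,"rz":0},{"dx":0,"dy":0,"dz":0.043,"rx":0,"ry":0,"rz":0},{"dx":0,"dy":0,"dz":0.043,"rx":0,"ry":0,"rz":0},{"dx":0,"dy":0,"dz":0.043,"rx":0,"ry":0,"rz":0}]'
python3 - <<'E'
from h import *
d=cams.snapshot("wrist");cv2.imwrite("pics/w4.png",d["image"][:,:,::-1])
print(manip.sense()["position"])
E
```

```text
t: 2.57
position: [0.6589, 0.1842, 0.0702]
ee_rot: [-1.871, -2.52, 0.003]
contact_force: [0.2, 1.1, 0.1]
grip_width: 0.0605
grasp_force: 0.0
t: 3.23
position: [0.6614, 0.1826, 0.0409]
ee_rot: [1.876, 2.52, 0.001]
contact_force: [0.1, 0.1, 0.0]
grip_width: 0.06
grasp_force: 0.0
[0.66139833 0.18262615 0.04088934]
```

View pics/w4.png

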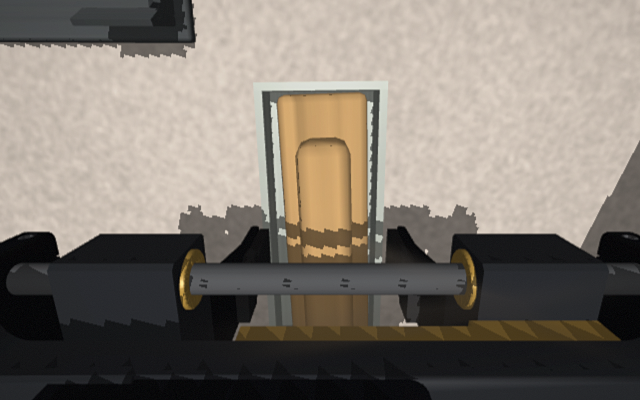

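The close view shows fingers at columns 250 and 400 straddling the rib (297–350), with tray rim corners at (252,82) and (388,81). I'll measure these, then grip.

```bash
python3 - <<'E'
from h import *
d=cams.snapshot("wrist");s=manip.sense();R=cv2.Rodrigues(s["ee_rot"])[0]
for n,uv,z in[("tray rim",(252,82),.028),("",(388,81),.028),("brush end",(279,95),.036),("",(366,94),.036),("rib end",(323,138),.062)]:
    p=ray(d,uv,z)[0];print(n,p.round(4),"tool",((p-s["position"])@R).round(4))
E
python3 -m pendant '[{"dx":0,"dy":0,"dz":0,"rx":0,"ry":0,"rz":0},{"dx":0,"dy":0,"dz":0,"rx":0,"ry":0,"rz":0},{"dx":0,"dy":0,"dz":0,"rx":0,"ry":0,"rz":0},{"dx":0,"dy":0,"dz":0,"rx":0,"ry":0,"rz":0},{"dx":0,"dy":0,"dz":0,"rx":0,"ry":0,"rz":0},{"dx":0,"dy":0,"dz":0,"rx":0,"ry":0,"rz":0}]' 0 20
python3 -m pendant '[{"dx":0,"dy":0,"dz":-0.01,"rx":0,"ry":0,"rz":0},{"dx":0,"dy":0,"dz":-0.03,"rx":0,"ry":0,"rz":0},{"dx":0,"dy":0,"dz":-0.06,"rx":0,"ry":0,"rz":0},{"dx":0,"dy":0,"dz":-0.11,"rx":0,"ry":0,"rz":0},{"dx":0,"dy":0,"dz":-0.16,"rx":0,"ry":0,"rz":0},{"dx":0,"dy":0,"dz":-0.21,"rx":0,"ry":0,"rz":0},{"dx":0,"dy":0,"dz":-0.26,"rx":0,"ry":0,"rz":0},{"dx":0,"dy":0,"dz":-0.31,"rx":0,"ry":0,"rz":0}]'
python3 -m pendant '[{"dx":0,"dy":0,"dz":-0.04,"rx":0,"ry":0,"rz":0},{"dx":0,"dy":0,"dz":-0.04,"rx":0,"ry":0,"rz":0},{"dx":0,"dy":0,"dz":-0.04,"rx":0,"ry":0,"rz":0}]'
python3 - <<'E'
from h import *
s=manip.sense();R=cv2.Rodrigues(s["ee_rot"])[0];print(s["joint_positions"].round(2),toolmove((.446,-.258,.3)),toolmove((.5,-.05,.3)))
E
```

```text
tray rim [0.6031 0.2493 0.028 ] tool [ 0.0806 -0.0367  0.0128]
 [0.6665 0.2688 0.028 ] tool [0.0811 0.0297 0.0129]
brush end [0.6183 0.2474 0.036 ] tool [ 0.0745 -0.0227  0.0048]
 [0.6573 0.2596 0.036 ] tool [0.0749 0.0182 0.0049]
rib end [0.6432 0.237  0.062 ] tool [ 0.0573 -0.0018 -0.0212]
t: 3.83
position: [0.661, 0.1826, 0.0403]
ee_rot: [-1.876, -2.52, -0.0]
contact_force: [-0.2, -0.4, -0.3]
grip_width: 0.0282
grasp_force: 0.0
t: 4.5
position: [0.6605, 0.1823, 0.2753]
ee_rot: [1.876, 2.52, 0.0]
contact_force: [1.4, 0.6, -1.4]
grip_width: 0.024
grasp_force: 19.8
t: 4.75
position: [0.6616, 0.1825, 0.3051]
ee_rot: [1.875, 2.518, 0.005]
contact_force: [-0.4, 0.8, -2.6]
grip_width: 0.0243
grasp_force: 19.8
[-0.57  0.46  0.37  1.15 -0.16  1.55  0.05] [-0.48016519 -0.4438735   0.0050451 ] [-0.23512896 -0.29536533  0.005635  ]
```

```bash
python3 -m pendant '[{"dx":-0.3,"dy":-0.28,"dz":0,"rx":0,"ry":0,"rz":1},{"dx":-0.3,"dy":-0.28,"dz":0,"rx":0,"ry":0,"rz":1},{"dx":-0.3,"dy":-0.28,"dz":0,"rx":0,"ry":0,"rz":1},{"dx":-0.3,"dy":-0.28,"dz":0,"rx":0,"ry":0,"rz":1},{"dx":-0.3,"dy":-0.28,"dz":0,"rx":0,"ry":0,"rz":1},{"dx":-0.3,"dy":-0.28,"dz":0,"rx":0,"ry":0,"rz":1},{"dx":-0.3,"dy":-0.28,"dz":0,"rx":0,"ry":0,"rz":1},{"dx":-0.3,"dy":-0.28,"dz":0,"rx":0,"ry":0,"rz":1}]'
python3 - <<'E'
from h import *
s=manip.sense();R=cv2.Rodrigues(s["ee_rot"])[0];print(s["position"],np.degrees(np.arctan2(R[1,0],R[0,0])),toolmove((.44,-.258,.3)))
d=cams.snapshot("scene");cv2.imwrite("s_held.png",d["image"][:,:,::-1])
E
```

```text
t: 5.42
position: [0.5209, -0.0993, 0.3018]
ee_rot: [-2.704, -1.598, 0.003]
contact_force: [0.0, 0.3, -1.2]
grip_width: 0.0242
grasp_force: 19.8
[ 0.52094347 -0.099292    0.30179971] 61.147546014477406 [-0.23741811  0.00759092  0.00275264]
```

```bash
python3 -m pendant '[{"dx":-0.24,"dy":0.008,"dz":0,"rx":0,"ry":0,"rz":1},{"dx":-0.24,"dy":0.008,"dz":0,"rx":0,"ry":0,"rz":1},{"dx":-0.24,"dy":0.008,"dz":0,"rx":0,"ry":0,"rz":1},{"dx":-0.24,"dy":0.008,"dz":0,"rx":0,"ry":0,"rz":1},{"dx":-0.24,"dy":0.008,"dz":0,"rx":0,"ry":0,"rz":1},{"dx":-0.24,"dy":0.008,"dz":0,"rx":0,"ry":0,"rz":1},{"dx":-0.24,"dy":0.008,"dz":0,"rx":0,"ry":0,"rz":1},{"dx":-0.24,"dy":0.008,"dz":0,"rx":0,"ry":0,"rz":1}]'
python3 -m pendant '[{"dx":0,"dy":0,"dz":0,"rx":0,"ry":0,"rz":0.34},{"dx":0,"dy":0,"dz":0,"rx":0,"ry":0,"rz":0.34},{"dx":0,"dy":0,"dz":0,"rx":0,"ry":0,"rz":0.34},{"dx":0,"dy":0,"dz":0,"rx":0,"ry":0,"rz":0.34},{"dx":0,"dy":0,"dz":0,"rx":0,"ry":0,"rz":0.34}]'
python3 - <<'E'
from h import *
s=manip.sense();R=cv2.Rodrigues(s["ee_rot"])[0];print(s["joint_positions"].round(2),s["position"],np.degrees(np.arctan2(R[1,0],R[0,0])))
d=cams.snapshot("wrist");a=d["image"][:,:,::-1]
b=cams.snapshot("scene")["image"][130:250,100:340,::-1]
cv2.imwrite("pics/w5.png",np.vstack([a[:300],cv2.resize(b,(600,300),interpolation=cv2.INTER_CUBIC)[:, :600].copy() if 0 else np.pad(cv2.resize(b,(600,300),interpolation=cv2.INTER_CUBIC),((0,0),(0,40),(0,0)))]))
E
```

```text
t: 6.13
position: [0.4437, -0.2543, 0.3015]
ee_rot: [-3.108, -0.453, 0.003]
contact_force: [0.4, 0.2, -1.7]
grip_width: 0.0242
grasp_force: 19.8
t: 6.55
position: [0.4443, -0.2542, 0.3023]
ee_rot: [-3.141, -0.046, 0.001]
contact_force: [0.5, 0.3, -2.2]
grip_width: 0.0241
grasp_force: 19.8
[-0.31  0.03  0.77  1.66 -0.02  1.46 -1.08] [ 0.44426581 -0.25421814  0.3023295 ] 1.6854297376834406
```

View pics/w5.png

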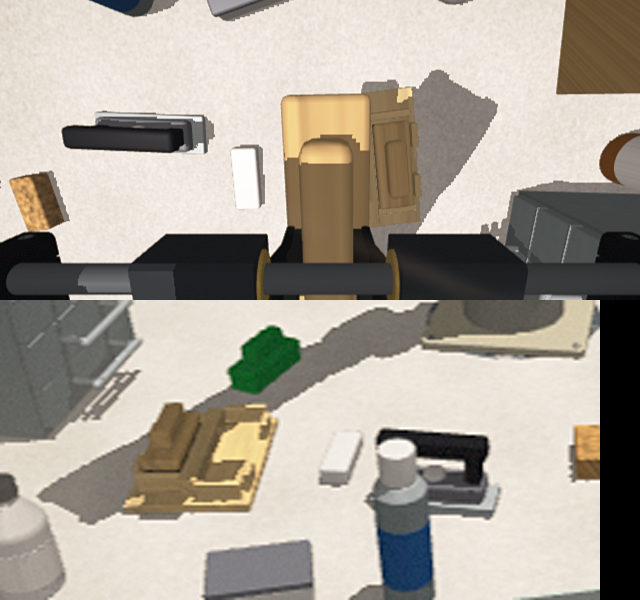

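The wrist view (upper part) shows the held brush in line with the tool at columns 281–370. It hides the long cradle; the short brush is at (398,165) and the iron at (150,135). I'll step aside to see the rack unobstructed.

```bash
python3 -m pendant '[{"dx":-0.01,"dy":-0.16,"dz":0,"rx":0,"ry":0,"rz":0.02},{"dx":-0.01,"dy":-0.16,"dz":0,"rx":0,"ry":0,"rz":0.02},{"dx":-0.01,"dy":-0.16,"dz":0,"rx":0,"ry":0,"rz":0.02},{"dx":-0.01,"dy":-0.16,"dz":0,"rx":0,"ry":0,"rz":0.02},{"dx":-0.01,"dy":-0.16,"dz":0,"rx":0,"ry":0,"rz":0.02}]'
python3 - <<'E'
from h import *
import pickle
d=cams.snapshot("wrist");s=manip.sense();pickle.dump((d,s),open("w6.pkl","wb"));a=d["image"][:,:,::-1]
cv2.imwrite("w6.png",a)
pts=proj(d,[(.446+sx*.092,-.293+sy*.07,.012) for sx in(-1,1) for sy in(-1,1)]+[(.469,-.018,.08)]);print(pts)
x0,y0=int(pts[:4,0].min()-25),max(0,int(pts[:4,1].min()-20))
x0=min(x0,640-160);r=cv2.resize(a[y0:y0+150,x0:x0+160],None,fx=4,fy=4,interpolation=cv2.INTER_CUBIC)
print(x0,y0,r.shape);cv2.imwrite("pics/w6.png",r)
E
```

```text
t: 7.07
position: [0.434, -0.1327, 0.3028]
ee_rot: [-3.141, -0.023, -0.001]
contact_force: [0.9, -0.8, -1.2]
grip_width: 0.0237
grasp_force: 19.9
[[490.97497257 214.41172868]
 [391.17841518 212.9975605 ]
 [511.86319796  75.91756222]
 [400.62608523  74.19909546]
 [225.2240639  132.53760566]]
366 54 (600, 640, 3)
```

View pics/w6.png

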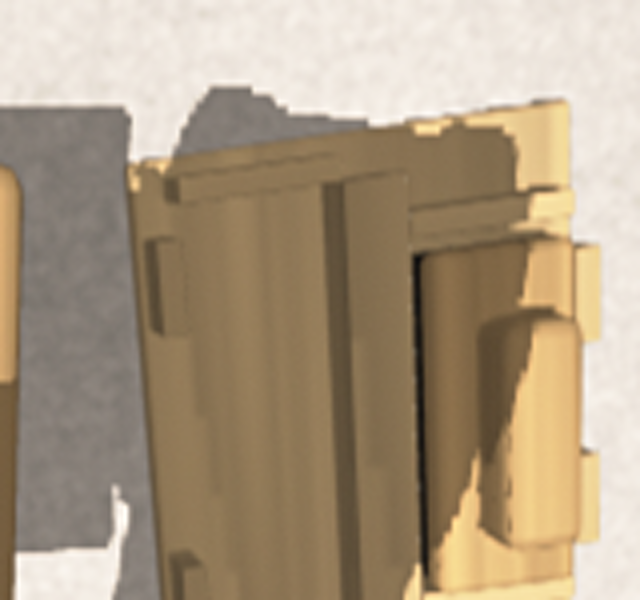

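The crop shows the rack board's far corners at crop (130,165) and (568,100), and its left edge running to (163,590). The long cradle is empty, with its far end lip at about (250,175). The short brush is in its cradle.

```bash
python3 - <<'E'
from h import *
import pickle
d,s=pickle.load(open("w6.pkl","rb"))
f=lambda x,y,z:ray(d,(366+x/4,54+y/4),z)[0]
A,B,C=f(130,165,.012),f(568,100,.012),f(163,590,.012)
ang=lambda v:np.degrees(np.arctan2(v[1],v[0]))
print(A,B,C,"AB",np.linalg.norm(B-A),"yaw",ang(B-A)+90,"from left",ang(A-C))
# long cradle: far end lip inner foot, divider left foot & left lip inner (floor z .012)
for n,x,y,z in[("lipinnerfoot L",180,203,.012),("divider foot",325,187,.012),("divider top L",345,184,.034),("div top R",408,175,.034),("leftlip top in",180,240,.034),("left lip top out",150,240,.034),("left low lip",205,565,.034),("far lip top R",408,206,.034),("shortbrush rib far",548,312,.07),("end of short near",505,535,.07)]: print(n,f(x,y,z).round(4))
yaw=np.radians((ang(B-A)+90))
for w in (yaw,):
    x=np.array([np.cos(w),np.sin(w),0]);y=np.array([-x[1],x[0],0]);c=(A+B)/2-.092*x;print("rack c",c,"long",c+.035*y)
    for n,xx,yy,z in[("lipfoot",180,203,.012),("divfoot",325,187,.012),("divtop",345,184,.034),("leftlip",180,240,.034)]:
        q=f(xx,yy,z)-c;print(n,q@x,q@y)
# iron: dark handle & scene
E
```

```text
[ 0.51255826 -0.22211554  0.012     ] [ 0.53425522 -0.35871873  0.012     ] [ 0.3711382  -0.24351184  0.012     ] AB 0.1383155441780836 yaw 9.025018320252613 from left 8.603375019622307
lipinnerfoot L [ 0.5011 -0.239   0.012 ]
divider foot [ 0.5067 -0.285   0.012 ]
divider top L [ 0.5077 -0.2836  0.034 ]
div top R [ 0.5106 -0.3025  0.034 ]
leftlip top in [ 0.4904 -0.2347  0.034 ]
left lip top out [ 0.4902 -0.2255  0.034 ]
left low lip [ 0.3865 -0.2512  0.034 ]
far lip top R [ 0.5015 -0.3036  0.034 ]
shortbrush rib far [ 0.4733 -0.333   0.07  ]
end of short near [ 0.4073 -0.3302  0.07  ]
rack c [ 0.43254571 -0.30484878  0.012     ] long [ 0.42705541 -0.27028209  0.012     ]
lipfoot 0.07799907490920785 0.05428189999426216
divfoot 0.07634690226055038 0.007927010300831355
divtop 0.07757617859699448 0.009183353239664505
leftlip 0.06810764984345806 0.06021628751847956
```

```bash
python3 - <<'E'
from h import *
print(manip.sense()["position"],toolmove((.427,-.2705,.14)))
E
```

```text
[ 0.43396048 -0.13452122  0.30290131] [-0.01146413  0.18121172  0.21717534]
```

```bash
python3 -m pendant '[{"dx":-0.0115,"dy":0.181,"dz":0,"rx":0,"ry":0,"rz":-0.178},{"dx":-0.0115,"dy":0.181,"dz":0,"rx":0,"ry":0,"rz":-0.178},{"dx":-0.0115,"dy":0.181,"dz":0,"rx":0,"ry":0,"rz":-0.178},{"dx":-0.0115,"dy":0.181,"dz":0,"rx":0,"ry":0,"rz":-0.178},{"dx":-0.0115,"dy":0.181,"dz":0.05,"rx":0,"ry":0,"rz":-0.178},{"dx":-0.0115,"dy":0.181,"dz":0.1,"rx":0,"ry":0,"rz":-0.178},{"dx":-0.0115,"dy":0.181,"dz":0.15,"rx":0,"ry":0,"rz":-0.178},{"dx":-0.0115,"dy":0.181,"dz":0.2,"rx":0,"ry":0,"rz":-0.178}]'
python3 -m pendant '[{"dx":0,"dy":0,"dz":0.03,"rx":0,"ry":0,"rz":0},{"dx":0,"dy":0,"dz":0.04,"rx":0,"ry":0,"rz":0},{"dx":0,"dy":0,"dz":0.04,"rx":0,"ry":0,"rz":0},{"dx":0,"dy":0,"dz":0.04,"rx":0,"ry":0,"rz":0}]'
python3 - <<'E'
from h import *
s=manip.sense();R=cv2.Rodrigues(s["ee_rot"])[0];print(np.degrees(np.arctan2(R[1,0],R[0,0])),toolmove((.427,-.2705,.051)))
d=cams.snapshot("wrist");cv2.imwrite("w7.png",d["image"][:,:,::-1])
# held brush end from wrist: wood component near centre column
im=d["image"];hsv=cv2.cvtColor(im,cv2.COLOR_RGB2HSV)
g=cv2.cvtColor(im,cv2.COLOR_RGB2GRAY)
print("col325",g[60:200:4,340],"\nrow130",g[120,230:420:5])
E
```

```text
t: 7.78
position: [0.4257, -0.2724, 0.1515]
ee_rot: [3.132, 0.23, 0.001]
contact_force: [0.5, 1.4, -1.7]
grip_width: 0.0237
grasp_force: 19.9
t: 8.12
position: [0.4267, -0.2718, 0.1239]
ee_rot: [3.132, 0.231, 0.001]
contact_force: [0.1, 0.2, -1.2]
grip_width: 0.024
grasp_force: 19.9
8.440899263529873 [ 0.00064548 -0.00176578  0.09718924]
col325 [230 226 233 212 224 227 226 203 124 150 183 198 198 199 199 199 199 198
 199 160  86 127 178 193 206 209 209 209 214 110 111 112 111 112 112] 
row130 [232 229 229 225 228 231 226 231 227 229 222 194 215 214 195 184 195 200
 201 203 206 204 199 201 205 204 202 187 110 117 120 212 222 227 209 227
 229 176]
```

```bash
python3 -m pendant '[{"dx":0.0006,"dy":-0.0018,"dz":0.02,"rx":0,"ry":0,"rz":-0.01},{"dx":0.0006,"dy":-0.0018,"dz":0.04,"rx":0,"ry":0,"rz":-0.01},{"dx":0.0006,"dy":-0.0018,"dz":0.055,"rx":0,"ry":0,"rz":-0.01},{"dx":0.0006,"dy":-0.0018,"dz":0.067,"rx":0,"ry":0,"rz":-0.01},{"dx":0.0006,"dy":-0.0018,"dz":0.077,"rx":0,"ry":0,"rz":-0.01},{"dx":0.0006,"dy":-0.0018,"dz":0.085,"rx":0,"ry":0,"rz":-0.01},{"dx":0.0006,"dy":-0.0018,"dz":0.092,"rx":0,"ry":0,"rz":-0.01},{"dx":0.0006,"dy":-0.0018,"dz":0.096,"rx":0,"ry":0,"rz":-0.01}]'
python3 -m pendant '[{"dx":0,"dy":0,"dz":0.001,"rx":0,"ry":0,"rz":0},{"dx":0,"dy":0,"dz":0.002,"rx":0,"ry":0,"rz":0},{"dx":0,"dy":0,"dz":0.003,"rx":0,"ry":0,"rz":0},{"dx":0,"dy":0,"dz":0.003,"rx":0,"ry":0,"rz":0}]'
```

```text
t: 8.83
position: [0.4267, -0.2692, 0.0504]
ee_rot: [-3.132, -0.245, 0.0]
contact_force: [0.0, -0.5, -1.3]
grip_width: 0.0236
grasp_force: 19.9
t: 9.17
position: [0.4267, -0.2695, 0.0497]
ee_rot: [-3.131, -0.244, -0.001]
contact_force: [-7.4, 2.2, 15.6]
grip_width: 0.0239
grasp_force: 20.0
```

Contact is at the expected floor height (TCP 0.0497). Releasing, and then backing off.

```bash
python3 -m pendant '[{"dx":0,"dy":0,"dz":-0.001,"rx":0,"ry":0,"rz":0},{"dx":0,"dy":0,"dz":-0.001,"rx":0,"ry":0,"rz":0},{"dx":0,"dy":0,"dz":-0.001,"rx":0,"ry":0,"rz":0},{"dx":0,"dy":0,"dz":-0.001,"rx":0,"ry":0,"rz":0}]' 40
python3 -m pendant '[{"dx":0,"dy":0,"dz":-0.02,"rx":0,"ry":0,"rz":0},{"dx":0,"dy":0,"dz":-0.04,"rx":0,"ry":0,"rz":0},{"dx":0,"dy":0,"dz":-0.08,"rx":0,"ry":0,"rz":0},{"dx":0,"dy":0,"dz":-0.13,"rx":0,"ry":0,"rz":0},{"dx":0,"dy":0,"dz":-0.18,"rx":0,"ry":0,"rz":0},{"dx":0,"dy":0,"dz":-0.23,"rx":0,"ry":0,"rz":0},{"dx":0,"dy":0,"dz":-0.28,"rx":0,"ry":0,"rz":0},{"dx":0,"dy":0,"dz":-0.33,"rx":0,"ry":0,"rz":0}]'
python3 - <<'E'
from h import *
d=cams.snapshot("wrist");cv2.imwrite("w8.png",d["image"][:,:,::-1])
hsv=cv2.cvtColor(d["image"][:250],cv2.COLOR_RGB2HSV)
P=lambda x,y,z:np.array([.427,-.2705,0])+[x*np.cos(.153)-y*np.sin(.153),x*np.sin(.153)+y*np.cos(.153),z]
print(proj(d,[P(.075,.022,.044),P(.075,-.022,.044),P(.055,0,.07),P(.078,.025,.034),P(.078,-.025,.034)]).round(1))
g=cv2.cvtColor(d["image"],cv2.COLOR_RGB2GRAY)
uv=proj(d,[P(.075,0.015,.044)])[0].astype(int);print(uv,g[uv[1]-14:uv[1]+8,uv[0]])
uv=proj(d,[P(.05,0,.044)])[0].astype(int);print(uv,g[uv[1],uv[0]-35:uv[0]+36])
p=manip.sense();print(p["position"],toolmove((.6577,.1826,.3)))
E
```

```text
t: 9.5
position: [0.4269, -0.2692, 0.0494]
ee_rot: [3.132, 0.245, 0.001]
contact_force: [0.7, 0.8, 0.3]
grip_width: 0.0379
grasp_force: 0.0
t: 10.17
position: [0.4262, -0.2692, 0.2988]
ee_rot: [-3.132, -0.244, -0.001]
contact_force: [0.2, -0.3, -0.3]
grip_width: 0.0401
grasp_force: 0.0
[[310.1  96.4]
 [347.5  96.5]
 [328.8 114.9]
 [308.   93.9]
 [349.6  94. ]]
[316  96] [194 217 223 204 208 224 224 224 224 224 192 199 224 226 173 130 162 186
 195 194 195 195]
[328 118] [230 231 232 232 230 228 227 222 202 213 216 215 217 221 170  97 116 179
 196 207 208 209 209 201 175 154 177 186 189 190 189 187 186 185 185 186
 187 188 189 190 188 172 156 137 102 100  97 106 188 203 189 165 132 115
 115 100 207 211 209 209 185 167 168 171 172 166 163 122 113 117 149]
[ 0.42846052 -0.27054918  0.30554936] [ 0.39542445 -0.54963029  0.00898111]
```

```bash
python3 -m pendant '[{"dx":0.2,"dy":-0.28,"dz":0.005,"rx":0,"ry":0,"rz":-1},{"dx":0.2,"dy":-0.28,"dz":0.005,"rx":0,"ry":0,"rz":-1},{"dx":0.2,"dy":-0.28,"dz":0.005,"rx":0,"ry":0,"rz":-1},{"dx":0.2,"dy":-0.28,"dz":0.005,"rx":0,"ry":0,"rz":-1},{"dx":0.2,"dy":-0.28,"dz":0.005,"rx":0,"ry":0,"rz":-1},{"dx":0.2,"dy":-0.28,"dz":0.005,"rx":0,"ry":0,"rz":-1},{"dx":0.2,"dy":-0.28,"dz":0.005,"rx":0,"ry":0,"rz":-1},{"dx":0.2,"dy":-0.28,"dz":0.005,"rx":0,"ry":0,"rz":-1}]' 87 30
python3 - <<'E'
from h import *
p=manip.sense();print(p["ee_rot"],toolmove((.6577,.1826,.3)))
E
```

```text
t: 10.88
position: [0.5431, -0.0343, 0.292]
ee_rot: [-2.793, -1.436, 0.002]
contact_force: [0.2, -1.0, 0.1]
grip_width: 0.0836
grasp_force: 0.0
[-2.79341980e+00 -1.43648413e+00  2.19241860e-03] [ 0.32407451 -0.04392042 -0.01094952]
```

```bash
python3 -m pendant '[{"dx":0.324,"dy":-0.044,"dz":0,"rx":0,"ry":0,"rz":-1},{"dx":0.324,"dy":-0.044,"dz":0,"rx":0,"ry":0,"rz":-1},{"dx":0.324,"dy":-0.044,"dz":0,"rx":0,"ry":0,"rz":-1},{"dx":0.324,"dy":-0.044,"dz":0,"rx":0,"ry":0,"rz":-1},{"dx":0.324,"dy":-0.044,"dz":0,"rx":0,"ry":0,"rz":-1},{"dx":0.324,"dy":-0.044,"dz":0,"rx":0,"ry":0,"rz":-1},{"dx":0.324,"dy":-0.044,"dz":0,"rx":0,"ry":0,"rz":-1},{"dx":0.324,"dy":-0.044,"dz":0,"rx":0,"ry":0,"rz":-1}]'
python3 -m pendant '[{"dx":0,"dy":0,"dz":0,"rx":0,"ry":0,"rz":-0.16},{"dx":0,"dy":0,"dz":0.04,"rx":0,"ry":0,"rz":-0.16},{"dx":0,"dy":0,"dz":0.09,"rx":0,"ry":0,"rz":-0.16},{"dx":0,"dy":0,"dz":0.14,"rx":0,"ry":0,"rz":-0.16},{"dx":0,"dy":0,"dz":0.18,"rx":0,"ry":0,"rz":-0.16},{"dx":0,"dy":0,"dz":0.21,"rx":0,"ry":0,"rz":-0.16},{"dx":0,"dy":0,"dz":0.21,"rx":0,"ry":0,"rz":-0.16},{"dx":0,"dy":0,"dz":0.21,"rx":0,"ry":0,"rz":-0.16}]'
python3 - <<'E'
from h import *
s=manip.sense();R=cv2.Rodrigues(s["ee_rot"])[0];print(np.degrees(np.arctan2(R[1,0],R[0,0])),toolmove((.6577,.1826,.009)))
d=cams.snapshot("wrist");cv2.imwrite("w9.png",d["image"][:,:,::-1])
w=np.radians(106.7);X=np.array([np.cos(w),np.sin(w),0]);Y=np.array([-X[1],X[0],0]);c=np.array([.6577,.1826,.028])
print(proj(d,[c+.08*X+.033*Y,c+.08*X-.033*Y]).round(1))
g=cv2.cvtColor(d["image"],cv2.COLOR_RGB2GRAY)
r=int(proj(d,[c+.04*X])[0,1]);print(r)
hsv=cv2.cvtColor(d["image"],cv2.COLOR_RGB2HSV);m=(hsv[:,:,0]>60)&(hsv[:,:,0]<110)&(hsv[:,:,1]>8)
m=cv2.morphologyEx(m.astype(np.uint8),cv2.MORPH_OPEN,np.ones((2,2)))
for y in range(90,232,20): x=np.where(m[y,180:470])[0]+180;print(y,x.min() if len(x) else 0,x.max() if len(x) else 0)
for x in(300,330,350): y=np.where(m[:235,x])[0];print(x,y.min() if len(y) else 0)
E
```

```text
t: 11.55
position: [0.6589, 0.1785, 0.2915]
ee_rot: [-2.038, -2.39, 0.003]
contact_force: [-0.8, -1.2, 0.9]
grip_width: 0.087
grasp_force: 0.0
t: 12.22
position: [0.6583, 0.1754, 0.1358]
ee_rot: [-1.892, -2.508, 0.002]
contact_force: [0.4, -1.0, 0.3]
grip_width: 0.0872
grasp_force: 0.0
105.92018447903553 [0.00960416 0.0020392  0.16905221]
[[283.9  79. ]
 [371.8  77.7]]
132
90 0 0
110 0 0
130 0 0
150 0 0
170 0 0
190 0 0
210 0 0
230 0 0
300 0
330 0
350 0
```

```bash
python3 - <<'E'
import cv2
im=cv2.imread("w9.png");g=cv2.cvtColor(im,cv2.COLOR_BGR2GRAY)
print("row132 from 270",list(g[132,270:300]),"\nfrom 355",list(g[132,355:390]));print("row200 262..",list(g[200,262:292]),"\n360..",list(g[200,360:395]));print("col328 from 65",list(g[65:100,328]));print(im[132,280:292].tolist())
E
```

```text
row132 from 270 [np.uint8(183), np.uint8(183), np.uint8(181), np.uint8(181), np.uint8(182), np.uint8(184), np.uint8(186), np.uint8(185), np.uint8(181), np.uint8(180), np.uint8(178), np.uint8(181), np.uint8(185), np.uint8(186), np.uint8(185), np.uint8(183), np.uint8(181), np.uint8(183), np.uint8(185), np.uint8(185), np.uint8(187), np.uint8(190), np.uint8(172), np.uint8(92), np.uint8(52), np.uint8(74), np.uint8(177), np.uint8(197), np.uint8(194), np.uint8(191)] 
from 355 [np.uint8(191), np.uint8(190), np.uint8(190), np.uint8(189), np.uint8(187), np.uint8(189), np.uint8(189), np.uint8(182), np.uint8(110), np.uint8(66), np.uint8(54), np.uint8(73), np.uint8(157), np.uint8(186), np.uint8(186), np.uint8(186), np.uint8(184), np.uint8(183), np.uint8(183), np.uint8(180), np.uint8(178), np.uint8(177), np.uint8(181), np.uint8(183), np.uint8(182), np.uint8(180), np.uint8(176), np.uint8(177), np.uint8(181), np.uint8(183), np.uint8(185), np.uint8(186), np.uint8(186), np.uint8(185), np.uint8(184)]
row200 262.. [np.uint8(95), np.uint8(99), np.uint8(99), np.uint8(105), np.uint8(135), np.uint8(105), np
[... 909 characters left out ...]
8(188), np.uint8(188), np.uint8(188), np.uint8(189), np.uint8(189), np.uint8(188), np.uint8(188), np.uint8(187), np.uint8(185), np.uint8(184), np.uint8(184), np.uint8(183), np.uint8(190), np.uint8(201), np.uint8(204), np.uint8(205), np.uint8(208), np.uint8(209), np.uint8(149), np.uint8(78), np.uint8(88), np.uint8(93), np.uint8(93), np.uint8(93), np.uint8(91), np.uint8(92), np.uint8(143), np.uint8(192), np.uint8(205), np.uint8(202), np.uint8(201), np.uint8(201), np.uint8(201), np.uint8(201)]
[[165, 176, 187], [168, 179, 190], [171, 183, 193], [173, 184, 195], [173, 183, 194], [171, 181, 192], [169, 179, 191], [171, 181, 190], [177, 187, 185], [177, 187, 183], [179, 190, 185], [182, 192, 188]]
```

```bash
python3 -m pendant '[{"dx":0.0095,"dy":0.0025,"dz":0.03,"rx":0,"ry":0,"rz":-0.017},{"dx":0.0095,"dy":0.0025,"dz":0.06,"rx":0,"ry":0,"rz":-0.017},{"dx":0.0095,"dy":0.0025,"dz":0.09,"rx":0,"ry":0,"rz":-0.017},{"dx":0.0095,"dy":0.0025,"dz":0.115,"rx":0,"ry":0,"rz":-0.017},{"dx":0.0095,"dy":0.0025,"dz":0.135,"rx":0,"ry":0,"rz":-0.017},{"dx":0.0095,"dy":0.0025,"dz":0.15,"rx":0,"ry":0,"rz":-0.017},{"dx":0.0095,"dy":0.0025,"dz":0.16,"rx":0,"ry":0,"rz":-0.017},{"dx":0.0095,"dy":0.0025,"dz":0.168,"rx":0,"ry":0,"rz":-0.017}]' 87 30
python3 -m pendant '[{"dx":0,"dy":0,"dz":0,"rx":0,"ry":0,"rz":0},{"dx":0,"dy":0,"dz":0,"rx":0,"ry":0,"rz":0},{"dx":0,"dy":0,"dz":0,"rx":0,"ry":0,"rz":0},{"dx":0,"dy":0,"dz":0,"rx":0,"ry":0,"rz":0},{"dx":0,"dy":0,"dz":0,"rx":0,"ry":0,"rz":0},{"dx":0,"dy":0,"dz":0,"rx":0,"ry":0,"rz":0},{"dx":0,"dy":0,"dz":0,"rx":0,"ry":0,"rz":0}]' 55
```

```text
t: 12.93
position: [0.6594, 0.1848, 0.0105]
ee_rot: [1.871, 2.522, 0.003]
contact_force: [-0.1, -0.1, 0.2]
grip_width: 0.0868
grasp_force: 0.0
t: 13.52
position: [0.6588, 0.1849, 0.0104]
ee_rot: [1.871, 2.523, 0.001]
contact_force: [-1.6, -0.4, 5.3]
grip_width: 0.0657
grasp_force: 30.0
```

```bash
python3 -m pendant '[{"dx":0,"dy":0,"dz":-0.01,"rx":0,"ry":0,"rz":0},{"dx":0,"dy":0,"dz":-0.03,"rx":0,"ry":0,"rz":0},{"dx":0,"dy":0,"dz":-0.07,"rx":0,"ry":0,"rz":0},{"dx":0.02,"dy":0,"dz":-0.12,"rx":0,"ry":0,"rz":0},{"dx":0.05,"dy":0,"dz":-0.17,"rx":0,"ry":0,"rz":0},{"dx":0.08,"dy":0,"dz":-0.22,"rx":0,"ry":0,"rz":0},{"dx":0.1,"dy":0,"dz":-0.27,"rx":0,"ry":0,"rz":0},{"dx":0.1,"dy":0,"dz":-0.32,"rx":0,"ry":0,"rz":0}]'
python3 -m pendant '[{"dx":0.02,"dy":0,"dz":-0.04,"rx":0,"ry":0,"rz":0},{"dx":0.02,"dy":0,"dz":-0.06,"rx":0,"ry":0,"rz":0},{"dx":0.02,"dy":0,"dz":-0.06,"rx":0,"ry":0,"rz":0},{"dx":0.02,"dy":0,"dz":-0.06,"rx":0,"ry":0,"rz":0}]'
python3 - <<'E'
from h import *
import pickle
d=cams.snapshot("wrist");s=manip.sense();pickle.dump((d,s),open("w10.pkl","wb"));a=d["image"][:,:,::-1]
c=proj(d,[(.465,.282,.008)])[0];print(c,s["position"])
x0,y0=max(0,int(c[0]-95)),max(0,int(c[1]-65))
A=cv2.resize(a[y0:y0+130,x0:x0+190],None,fx=4,fy=4,interpolation=cv2.INTER_CUBIC)[:,:760]
b=cv2.imread("w6.png")[95:165,140:330]
B=cv2.resize(b,None,fx=2,fy=2,interpolation=cv2.INTER_CUBIC)
e=a[60:130,240:410]; E=cv2.resize(e,None,fx=2,fy=2,interpolation=cv2.INTER_CUBIC)
o=np.zeros((600,760,3),np.uint8);o[:A.shape[0],:A.shape[1]]=A;o[458:598,:380]=B[:140];o[458:598,400:740]=E
A=A[:455];o[455:]=0;o[458:598,:380]=B[:140];o[458:598,400:740]=E
cv2.imwrite("pics/w10.png",o);print(x0,y0)
E
```

```text
t: 14.18
position: [0.6342, 0.2612, 0.252]
ee_rot: [-1.863, -2.527, -0.002]
contact_force: [0.1, 1.0, -2.5]
grip_width: 0.066
grasp_force: 30.0
t: 14.52
position: [0.6324, 0.2705, 0.2953]
ee_rot: [1.871, 2.523, 0.002]
contact_force: [0.3, -0.4, -3.6]
grip_width: 0.0657
grasp_force: 30.0
[204.16163051 108.60024639] [0.63203154 0.27006259 0.29360865]
109 43
```

View pics/w10.png

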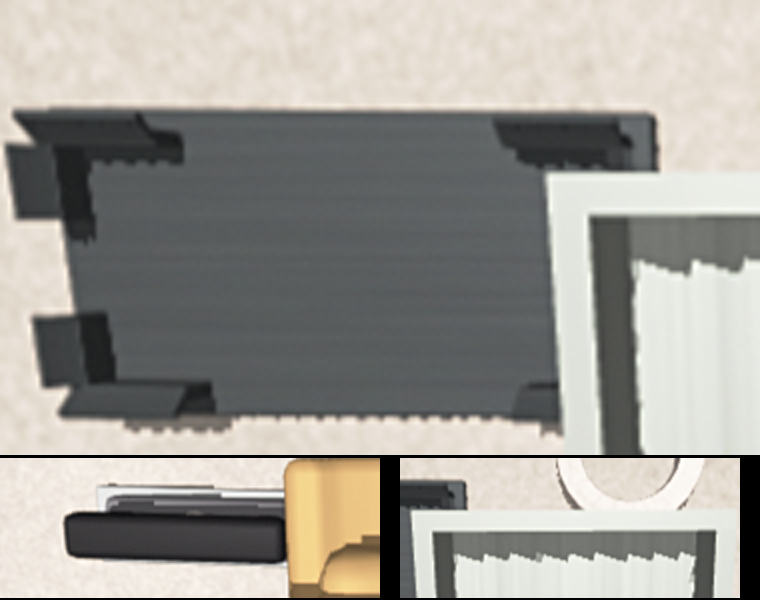

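The picture shows the stand plate with top-left corner near crop (45,110), right-top (656,112) and bottom edge at y≈415. The left edge runs (62,222)→(76,312). The held tray's far rim is at y≈511 in the lower-right inset, and the lower-left inset shows the iron's handle bar.

```bash
python3 - <<'E'
from h import *
import pickle
d,s=pickle.load(open("w10.pkl","rb"));R=cv2.Rodrigues(s["ee_rot"])[0]
f=lambda x,y,z=.008:ray(d,(109+x/4,43+y/4),z)[0]
ang=lambda v:np.degrees(np.arctan2(v[1],v[0]))
P1,P2,P3=f(45,109.5),f(656,112),f(92,416);P2b=f(656,112,0)
print(P1,P2,P2b,P3,"L",np.linalg.norm(P2-P1),np.linalg.norm(P2b-P1),"W",np.linalg.norm(P3-P1))
L1,L2=f(62,222),f(76,312);T1,T2=f(200,110),f(480,110.5);B1,B2=f(230,416),f(500,416)
print("yaws: left+90?",ang(L2-L1)+90,"top",ang(T2-T1),"bot",ang(B2-B1))
print("center mid",(P2+P3)/2)
u=(T2-T1)/np.linalg.norm(T2-T1);v=np.array([u[1],-u[0],0])
print("from P1",P1+.095*u+.048*v, "y-width",(B1-T1)@v)
z=s["position"][2]+.0176
for uv in((246.5,86.5),(404,86)):print("rim tool",((ray(d,uv,z)[0]-s["position"])@R).round(4))
print("tool yaw",ang(R[:,0]),s["position"])
E
```

```text
[0.35637421 0.29721395 0.008     ] [0.53786336 0.35151491 0.008     ] [0.53656454 0.35170956 0.        ] [0.38386867 0.2061201  0.008     ] L 0.1894383922018743 0.18842061065547702 W 0.09515268885584839
yaws: left+90? 16.92357946638886 top 16.78196058676296 bot 16.845521241093095
center mid [0.46086601 0.2788175  0.008     ]
from P1 [0.46118726 0.27868763 0.008     ] y-width 0.09503702284313198
rim tool [ 0.0779 -0.0326 -0.0176]
rim tool [ 0.0781  0.0318 -0.0177]
tool yaw 106.85322608617831 [0.63203154 0.27006259 0.29360865]
```

```bash
python3 -m pendant '[{"dx":0.077,"dy":-0.218,"dz":0,"rx":0,"ry":0,"rz":-1},{"dx":0.077,"dy":-0.218,"dz":0,"rx":0,"ry":0,"rz":-1},{"dx":0.077,"dy":-0.218,"dz":0,"rx":0,"ry":0,"rz":-1},{"dx":0.077,"dy":-0.218,"dz":0,"rx":0,"ry":0,"rz":-1},{"dx":0.077,"dy":-0.218,"dz":0,"rx":0,"ry":0,"rz":-1},{"dx":0.077,"dy":-0.218,"dz":0,"rx":0,"ry":0,"rz":-1},{"dx":0.077,"dy":-0.218,"dz":0,"rx":0,"ry":0,"rz":-1},{"dx":0.077,"dy":-0.218,"dz":0,"rx":0,"ry":0,"rz":-1}]'
python3 -m pendant '[{"dx":0,"dy":0,"dz":0,"rx":0,"ry":0,"rz":-1},{"dx":0,"dy":0,"dz":0,"rx":0,"ry":0,"rz":-1},{"dx":0,"dy":0,"dz":0,"rx":0,"ry":0,"rz":-1},{"dx":0,"dy":0,"dz":0,"rx":0,"ry":0,"rz":-1},{"dx":0,"dy":0,"dz":0.05,"rx":0,"ry":0,"rz":-1},{"dx":0,"dy":0,"dz":0.1,"rx":0,"ry":0,"rz":-1},{"dx":0,"dy":0,"dz":0.15,"rx":0,"ry":0,"rz":-1},{"dx":0,"dy":0,"dz":0.2,"rx":0,"ry":0,"rz":-1}]'
python3 -m pendant '[{"dx":0,"dy":0,"dz":0.02,"rx":0,"ry":0,"rz":0},{"dx":0,"dy":0,"dz":0.05,"rx":0,"ry":0,"rz":0},{"dx":0,"dy":0,"dz":0.05,"rx":0,"ry":0,"rz":0},{"dx":0,"dy":0,"dz":0.05,"rx":0,"ry":0,"rz":0}]'
python3 - <<'E'
from h import *
s=manip.sense();R=cv2.Rodrigues(s["ee_rot"])[0];print(s["joint_positions"].round(2),R[:,2],np.degrees(np.arctan2(R[1,0],R[0,0]))%360,toolmove((.459,.278,.0184)))
E
```

```text
t: 15.23
position: [0.4583, 0.2777, 0.2929]
ee_rot: [-0.76, -3.047, 0.003]
contact_force: [0.1, -0.3, -2.4]
grip_width: 0.0658
grasp_force: 30.0
t: 15.9
position: [0.4584, 0.2774, 0.1417]
ee_rot: [0.461, -3.106, 0.001]
contact_force: [0.4, 1.1, -2.4]
grip_width: 0.0654
grasp_force: 30.0
t: 16.23
position: [0.4582, 0.2774, 0.1057]
ee_rot: [0.458, -3.105, 0.003]
contact_force: [-0.1, 0.4, -1.8]
grip_width: 0.0655
grasp_force: 30.0
[-0.81  0.24  0.2   1.85 -0.05  1.07  1.28] [-0.00285994 -0.00254634 -0.99999267] 196.78685054462343 [-0.00170806  0.00059     0.11635956]
```

```bash
python3 -m pendant '[{"dx":-0.0013,"dy":0.0006,"dz":0.03,"rx":0,"ry":0,"rz":0},{"dx":-0.0013,"dy":0.0006,"dz":0.05,"rx":0,"ry":0,"rz":0},{"dx":-0.0013,"dy":0.0006,"dz":0.065,"rx":0,"ry":0,"rz":0},{"dx":-0.0013,"dy":0.0006,"dz":0.077,"rx":0,"ry":0,"rz":0},{"dx":-0.0013,"dy":0.0006,"dz":0.087,"rx":0,"ry":0,"rz":0},{"dx":-0.0013,"dy":0.0006,"dz":0.097,"rx":0,"ry":0,"rz":0},{"dx":-0.0013,"dy":0.0006,"dz":0.105,"rx":0,"ry":0,"rz":0},{"dx":-0.0013,"dy":0.0006,"dz":0.111,"rx":0,"ry":0,"rz":0}]'
python3 -m pendant '[{"dx":0,"dy":0,"dz":0.002,"rx":0,"ry":0,"rz":0},{"dx":0,"dy":0,"dz":0.004,"rx":0,"ry":0,"rz":0},{"dx":0,"dy":0,"dz":0.005,"rx":0,"ry":0,"rz":0},{"dx":0,"dy":0,"dz":0.006,"rx":0,"ry":0,"rz":0},{"dx":0,"dy":0,"dz":0.006,"rx":0,"ry":0,"rz":0}]'
```

```text
t: 16.9
position: [0.4601, 0.2799, 0.0254]
ee_rot: [-0.462, 3.107, 0.001]
contact_force: [-13.1, -8.3, 45.4]
grip_width: 0.0654
grasp_force: 30.0
t: 17.32
position: [0.4617, 0.2804, 0.0236]
ee_rot: [-0.461, 3.104, 0.004]
contact_force: [-12.9, -8.5, 41.0]
grip_width: 0.066
grasp_force: 30.0
```

The tray caught a bracket before seating. I'll lift it clear and check it numerically for shift and tilt in the grip.

```bash
python3 -m pendant '[{"dx":0,"dy":0,"dz":-0.01,"rx":0,"ry":0,"rz":0},{"dx":0,"dy":0,"dz":-0.03,"rx":0,"ry":0,"rz":0},{"dx":0,"dy":0,"dz":-0.05,"rx":0,"ry":0,"rz":0},{"dx":0,"dy":0,"dz":-0.07,"rx":0,"ry":0,"rz":0},{"dx":0,"dy":0,"dz":-0.07,"rx":0,"ry":0,"rz":0},{"dx":0,"dy":0,"dz":-0.07,"rx":0,"ry":0,"rz":0},{"dx":0,"dy":0,"dz":-0.07,"rx":0,"ry":0,"rz":0}]'
python3 - <<'E'
from h import *
import pickle
d=cams.snapshot("wrist");s=manip.sense();pickle.dump((d,s),open("w11.pkl","wb"));cv2.imwrite("w11.png",d["image"][:,:,::-1])
R=cv2.Rodrigues(s["ee_rot"])[0];print(s["position"])
d0,s0=pickle.load(open("w10.pkl","rb"))
for n,im in(("before",d0["image"]),("now",d["image"])):
    g=cv2.cvtColor(im,cv2.COLOR_RGB2GRAY).astype(int)
    for c in(270,325,380): print(n,c,g[74:112,c].tolist())
    for r in(100,): print(n,"L",g[r,232:262].tolist(),"R",g[r,385:420].tolist())
# whole-tray view in scene/side: project expected rim corners
for n in("scene","side"):
    e=cams.snapshot(n);cv2.imwrite(f"{n}11.png",e["image"][:,:,::-1]);pickle.dump(e,open(f"{n}11.pkl","wb"))
    P=[s["position"]+R@np.array([x-.002,y,-.0176]) for x in(.08,-.08) for y in(-.033,.033)];print(n,proj(e,P).round(1).tolist())
E
```

```text
t: 17.9
position: [0.4595, 0.2792, 0.071]
ee_rot: [0.462, -3.107, 0.0]
contact_force: [0.1, 0.3, -3.2]
grip_width: 0.0655
grasp_force: 30.0
[0.45933748 0.27901245 0.07073657]
before 270 [108, 108, 107, 106, 107, 107, 107, 105, 107, 105, 99, 106, 207, 239, 235, 233, 233, 233, 233, 233, 234, 238, 196, 126, 114, 116, 117, 118, 118, 118, 115, 117, 115, 112, 138, 216, 238, 235]
before 325 [247, 251, 252, 244, 191, 129, 110, 111, 117, 160, 162, 199, 237, 241, 239, 239, 238, 238, 237, 238, 240, 244, 193, 114, 113, 118, 118, 118, 119, 118, 119, 117, 114, 121, 207, 243, 242, 239]
before 380 [248, 248, 248, 247, 248, 249, 250, 251, 236, 171, 122, 166, 226, 237, 236, 235, 234, 235, 235, 235, 237, 227, 163, 114, 114, 116, 117, 117, 116, 117, 117, 114, 122, 202, 239, 238, 236, 235]
before L [97, 96, 98, 98, 99, 98, 98, 98, 98, 98, 99, 98, 95, 97, 164, 230, 229, 227, 228, 228, 228, 228, 231, 238, 145, 79, 75, 78, 79, 81] R [115, 117, 119, 85, 76, 79, 79, 81, 80, 79, 77, 69, 92, 234, 233, 228, 227, 228, 227, 228, 227, 227, 227, 225, 227, 228, 226, 221, 220, 222, 221, 222, 222, 222, 220]
now 270 [62
[... 323 characters left out ...]
36, 236, 236, 236, 236, 236, 236, 236, 237, 236]
now 380 [62, 60, 58, 102, 215, 243, 240, 238, 237, 238, 238, 239, 241, 235, 163, 89, 85, 89, 89, 83, 92, 115, 124, 123, 123, 122, 123, 122, 123, 123, 123, 123, 123, 122, 122, 123, 122, 122]
now L [220, 221, 222, 222, 221, 220, 220, 219, 219, 219, 220, 222, 225, 230, 234, 143, 89, 132, 222, 225, 222, 222, 222, 222, 222, 226, 232, 118, 94, 104] R [121, 124, 86, 76, 79, 80, 81, 81, 80, 77, 72, 129, 244, 242, 238, 238, 238, 238, 238, 241, 249, 148, 83, 78, 84, 159, 234, 233, 230, 230, 230, 230, 229, 228, 227]
scene [[364.2, 175.2], [387.1, 173.0], [380.7, 208.4], [406.2, 205.8]]
side [[289.3, 205.1], [278.3, 214.5], [249.6, 193.9], [237.8, 202.4]]
```

The rim has slid about 3 mm along the tool and its robot-side end sits about 4 mm low, so the tray pitched when its +x end caught the bracket. I'll level it, shift 2 mm toward −x and descend slowly, watching the force.

```bash
python3 -m pendant '[{"dx":-0.001,"dy":-0.0009,"dz":0.01,"rx":0,"ry":0.064,"rz":0},{"dx":-0.001,"dy":-0.0009,"dz":0.02,"rx":0,"ry":0.064,"rz":0},{"dx":-0.001,"dy":-0.0009,"dz":0.028,"rx":0,"ry":0.064,"rz":0},{"dx":-0.001,"dy":-0.0009,"dz":0.035,"rx":0,"ry":0.064,"rz":0},{"dx":-0.001,"dy":-0.0009,"dz":0.041,"rx":0,"ry":0.064,"rz":0},{"dx":-0.001,"dy":-0.0009,"dz":0.046,"rx":0,"ry":0.064,"rz":0},{"dx":-0.001,"dy":-0.0009,"dz":0.048,"rx":0,"ry":0.064,"rz":0},{"dx":-0.001,"dy":-0.0009,"dz":0.048,"rx":0,"ry":0.064,"rz":0}]'
python3 -m pendant '[{"dx":0,"dy":0,"dz":0.003,"rx":0,"ry":0,"rz":0},{"dx":0,"dy":0,"dz":0.006,"rx":0,"ry":0,"rz":0},{"dx":0,"dy":0,"dz":0.006,"rx":0,"ry":0,"rz":0}]'
```

```text
t: 18.72
position: [0.4605, 0.2789, 0.0355]
ee_rot: [0.455, -3.058, 0.012]
contact_force: [-0.3, -1.2, -1.7]
grip_width: 0.0658
grasp_force: 30.0
t: 18.97
position: [0.4604, 0.2788, 0.031]
ee_rot: [0.454, -3.058, 0.011]
contact_force: [0.2, -0.4, -2.6]
grip_width: 0.0661
grasp_force: 30.0
```

```bash
python3 -m pendant '[{"dx":0,"dy":0,"dz":0.003,"rx":0,"ry":0,"rz":0},{"dx":0,"dy":0,"dz":0.006,"rx":0,"ry":0,"rz":0},{"dx":0,"dy":0,"dz":0.009,"rx":0,"ry":0,"rz":0},{"dx":0,"dy":0,"dz":0.009,"rx":0,"ry":0,"rz":0}]'
python3 -m pendant '[{"dx":0,"dy":0,"dz":0.002,"rx":0,"ry":0,"rz":0},{"dx":0,"dy":0,"dz":0.004,"rx":0,"ry":0,"rz":0},{"dx":0,"dy":0,"dz":0.006,"rx":0,"ry":0,"rz":0},{"dx":0,"dy":0,"dz":0.006,"rx":0,"ry":0,"rz":0}]'
```

```text
t: 19.3
position: [0.4599, 0.2786, 0.024]
ee_rot: [0.454, -3.058, 0.012]
contact_force: [-0.0, 0.3, -2.3]
grip_width: 0.0659
grasp_force: 30.0
t: 19.63
position: [0.4598, 0.2786, 0.0197]
ee_rot: [0.454, -3.058, 0.012]
contact_force: [0.1, -0.2, -2.3]
grip_width: 0.0656
grasp_force: 30.0
```

No contact on the way down. I'll make the last millimetres, then release.

```bash
python3 -m pendant '[{"dx":0,"dy":0,"dz":0.001,"rx":0,"ry":0,"rz":0},{"dx":0,"dy":0,"dz":0.002,"rx":0,"ry":0,"rz":0},{"dx":0,"dy":0,"dz":0.003,"rx":0,"ry":0,"rz":0},{"dx":0,"dy":0,"dz":0.003,"rx":0,"ry":0,"rz":0}]'
python3 -m pendant '[{"dx":0,"dy":0,"dz":-0.001,"rx":0,"ry":0,"rz":0},{"dx":0,"dy":0,"dz":-0.001,"rx":0,"ry":0,"rz":0},{"dx":0,"dy":0,"dz":-0.001,"rx":0,"ry":0,"rz":0},{"dx":0,"dy":0,"dz":-0.001,"rx":0,"ry":0,"rz":0},{"dx":0,"dy":0,"dz":-0.001,"rx":0,"ry":0,"rz":0}]' 87
python3 -m pendant '[{"dx":0,"dy":0,"dz":-0.02,"rx":0,"ry":-0.064,"rz":0},{"dx":0,"dy":0,"dz":-0.05,"rx":0,"ry":-0.064,"rz":0},{"dx":0,"dy":0,"dz":-0.1,"rx":0,"ry":-0.064,"rz":0},{"dx":0,"dy":0,"dz":-0.15,"rx":0,"ry":-0.064,"rz":0},{"dx":0,"dy":0,"dz":-0.2,"rx":0,"ry":-0.064,"rz":0},{"dx":0,"dy":0,"dz":-0.25,"rx":0,"ry":-0.064,"rz":0},{"dx":0,"dy":0,"dz":-0.3,"rx":0,"ry":-0.064,"rz":0},{"dx":0,"dy":0,"dz":-0.34,"rx":0,"ry":-0.064,"rz":0}]'
python3 -m pendant '[{"dx":0,"dy":0,"dz":-0.02,"rx":0,"ry":0,"rz":0},{"dx":0,"dy":0,"dz":-0.02,"rx":0,"ry":0,"rz":0},{"dx":0,"dy":0,"dz":-0.02,"rx":0,"ry":0,"rz":0}]'
python3 - <<'E'
from h import *
import pickle
d=cams.snapshot("wrist");s=manip.sense();pickle.dump((d,s),open("w12.pkl","wb"));im=d["image"];cv2.imwrite("w12.png",im[:,:,::-1])
w=np.radians(16.8);X=np.array([np.cos(w),np.sin(w),0]);Y=np.array([-X[1],X[0],0]);c=np.array([.461,.2788,0])
q=lambda x,y,z:c+x*X+y*Y+[0,0,z]
print(s["position"],"rim",proj(d,[q(x,y,.036) for x in(-.08,.08) for y in(.033,-.033)]).round(1).tolist())
hsv=cv2.cvtColor(im,cv2.COLOR_RGB2HSV);m=((hsv[:,:,2]>150)&(hsv[:,:,0]>30)&(hsv[:,:,0]<110)&(hsv[:,:,1]<40))[:232].astype(np.uint8)
n,l,st,cc=cv2.connectedComponentsWithStats(m)
for i in range(1,n):
    if st[i,4]>200: print(st[i],cc[i])
for r in (130,150,170):
  print(r,cv2.cvtColor(im,cv2.COLOR_RGB2GRAY)[r,270:395].tolist())
E
```

```text
t: 19.97
position: [0.4603, 0.2788, 0.0181]
ee_rot: [0.454, -3.059, 0.011]
contact_force: [1.3, -0.6, 2.5]
grip_width: 0.0657
grasp_force: 30.0
t: 20.38
position: [0.4599, 0.2787, 0.0185]
ee_rot: [0.455, -3.058, 0.011]
contact_force: [1.0, -0.6, 0.3]
grip_width: 0.0848
grasp_force: 0.0
t: 21.05
position: [0.4725, 0.2825, 0.2765]
ee_rot: [-0.461, 3.105, 0.002]
contact_force: [1.5, 0.2, -0.9]
grip_width: 0.0868
grasp_force: 0.0
t: 21.3
position: [0.4724, 0.2825, 0.2887]
ee_rot: [-0.462, 3.106, 0.001]
contact_force: [-0.5, 0.9, -1.7]
grip_width: 0.0872
grasp_force: 0.0
[0.47191579 0.28225782 0.28748663] rim [[356.3, 80.4], [299.1, 80.3], [353.2, 211.6], [301.8, 211.5]]
[ 299   80   57  132 4554] [329.12867809 137.56060606]
130 [150, 156, 171, 130, 140, 151, 155, 173, 117, 127, 154, 158, 164, 125, 113, 131, 145, 154, 171, 119, 130, 75, 40, 40, 42, 39, 42, 39, 37, 38, 81, 99, 101, 80, 69, 99, 102, 99, 99, 100, 99, 101, 99, 95, 96, 98, 100, 97, 97, 99, 99, 98, 97, 96, 95, 95, 107, 205, 220, 216, 213, 214, 211, 211, 211, 214, 211, 214, 216, 218, 219, 212, 212, 220, 223, 147, 95, 94, 96, 97,
[... 680 characters left out ...]
, 200, 197, 199, 202, 196, 192, 192, 200, 206, 207, 206, 202, 195, 191, 192, 198, 206, 208, 206, 201, 198, 202, 204, 205]
170 [103, 101, 98, 103, 105, 103, 96, 97, 100, 104, 100, 99, 96, 98, 101, 104, 104, 100, 102, 103, 103, 100, 58, 41, 41, 40, 41, 41, 42, 38, 43, 90, 100, 100, 79, 79, 98, 98, 97, 98, 97, 97, 97, 96, 96, 97, 96, 96, 97, 98, 100, 98, 96, 96, 95, 93, 89, 105, 196, 201, 201, 199, 202, 205, 202, 204, 200, 201, 204, 206, 205, 202, 206, 207, 208, 176, 109, 92, 93, 85, 78, 191, 218, 218, 143, 87, 80, 83, 85, 83, 85, 85, 80, 75, 148, 203, 209, 207, 199, 196, 196, 193, 196, 202, 205, 205, 205, 207, 208, 202, 197, 194, 196, 197, 198, 201, 205, 207, 204, 199, 197, 201, 205, 203, 200]
```

The tray's rim blob spans 299–356 by 80–212, exactly where a seated tray should appear. Next is the iron.

```bash
python3 -m pendant '[{"dx":0.122,"dy":-0.381,"dz":0,"rx":0,"ry":0,"rz":1},{"dx":0.122,"dy":-0.381,"dz":0,"rx":0,"ry":0,"rz":1},{"dx":0.122,"dy":-0.381,"dz":0,"rx":0,"ry":0,"rz":1},{"dx":0.122,"dy":-0.381,"dz":0,"rx":0,"ry":0,"rz":1},{"dx":0.122,"dy":-0.381,"dz":0,"rx":0,"ry":0,"rz":1},{"dx":0.122,"dy":-0.381,"dz":0,"rx":0,"ry":0,"rz":1},{"dx":0.122,"dy":-0.381,"dz":0,"rx":0,"ry":0,"rz":1},{"dx":0.122,"dy":-0.381,"dz":0,"rx":0,"ry":0,"rz":1}]' 60 30
python3 -m pendant '[{"dx":0,"dy":0,"dz":0,"rx":0,"ry":0,"rz":1},{"dx":0,"dy":0,"dz":0,"rx":0,"ry":0,"rz":1},{"dx":0,"dy":0,"dz":0,"rx":0,"ry":0,"rz":1},{"dx":0,"dy":0,"dz":0,"rx":0,"ry":0,"rz":1},{"dx":0,"dy":0,"dz":0,"rx":0,"ry":0,"rz":1},{"dx":0,"dy":0,"dz":0,"rx":0,"ry":0,"rz":1},{"dx":0,"dy":0,"dz":0,"rx":0,"ry":0,"rz":1},{"dx":0,"dy":0,"dz":0,"rx":0,"ry":0,"rz":1}]'
cat > iron.py <<'E'
from h import *
import pickle
d=cams.snapshot("wrist");s=manip.sense();pickle.dump((d,s),open("w13.pkl","wb"));im=d["image"];cv2.imwrite("w13.png",im[:,:,::-1])
R=cv2.Rodrigues(s["ee_rot"])[0];ang=lambda v:np.degrees(np.arctan2(v[1],v[0]))
print(s["position"],"tool yaw",ang(R[:,0]),s["joint_positions"].round(2))
g=cv2.cvtColor(im,cv2.COLOR_RGB2GRAY);hsv=cv2.cvtColor(im,cv2.COLOR_RGB2HSV)
print("pred",proj(d,[(.467,-.018,.086)]))
for T in(45,60):
  m=(g[:232]<T).astype(np.uint8);n,l,st,cc=cv2.connectedComponentsWithStats(m)
  for i in range(1,n):
    if st[i,4]>300:
        r=cv2.minAreaRect(np.argwhere(l==i)[:,::-1].astype(np.float32));b=cv2.boxPoints(r);p=ray(d,b,.086)
        e=[p[k+1]-p[k] for k in(0,1)];print(T,st[i],np.round(r[0],1),p.mean(0).round(4),[(np.linalg.norm(v).round(4),ang(v).round(1)) for v in e])
E
python3 iron.py
```

```text
t: 22.02
position: [0.4665, -0.0249, 0.2872]
ee_rot: [-0.779, -3.042, 0.002]
contact_force: [0.7, -0.9, 0.5]
grip_width: 0.0603
grasp_force: 0.0
t: 22.68
position: [0.4671, -0.0175, 0.2868]
ee_rot: [-1.872, -2.521, 0.003]
contact_force: [-0.1, -1.0, -0.0]
grip_width: 0.0598
grasp_force: 0.0
[ 0.46718038 -0.01749047  0.28702695] tool yaw 106.99339150213338 [-0.53 -0.07  0.45  1.77  0.03  1.44  0.21]
pred [[327.44834535 168.30620105]]
45 [ 302  112   52  109 2095] [327.1 166.3] [ 0.466  -0.0185  0.086 ] [(np.float64(0.12), np.float64(88.6)), (np.float64(0.0247), np.float64(-0.7))]
45 [ 433  173   49   49 1001] [452.6 192.2] [ 0.607  -0.0041  0.086 ] [(np.float64(0.0482), np.float64(75.2)), (np.float64(0.0434), np.float64(-17.5))]
60 [  0   0  17  84 993] [ 8.  41.5] [0.1296 0.0114 0.086 ] [(np.float64(0.0153), np.float64(16.8)), (np.float64(0.0777), np.float64(-87.0))]
60 [ 53   0  12  84 346] [58.3 41.3] [0.1769 0.0258 0.086 ] [(np.float64(0.0789), np.float64(89.8)), (np.float64(0.0056), np.float64(12.5))]
60 [ 301  112   53  109 2577] [327.5 166.4] [ 0.4665 -0.0186  0.086 ] [(np.float64(0.1207), np.float64(88.9)), (np.float64(0.0254), np.float64(-0.3))]
60 [ 428  172   57   60 1429] [452. 197.] [ 0.6087 -0.0096  0.086 ] [(np.float64(0.0538), np.float64(84.8)), (np.float64(0.0612), np.float64(-9.1))]
```

```bash
python3 -m pendant '[{"dx":-0.0015,"dy":-0.0009,"dz":0,"rx":0,"ry":0,"rz":0.404},{"dx":-0.0015,"dy":-0.0009,"dz":0.03,"rx":0,"ry":0,"rz":0.404},{"dx":-0.0015,"dy":-0.0009,"dz":0.07,"rx":0,"ry":0,"rz":0.404},{"dx":-0.0015,"dy":-0.0009,"dz":0.11,"rx":0,"ry":0,"rz":0.404},{"dx":-0.0015,"dy":-0.0009,"dz":0.15,"rx":0,"ry":0,"rz":0.404},{"dx":-0.0015,"dy":-0.0009,"dz":0.18,"rx":0,"ry":0,"rz":0.404},{"dx":-0.0015,"dy":-0.0009,"dz":0.2,"rx":0,"ry":0,"rz":0.404},{"dx":-0.0015,"dy":-0.0009,"dz":0.2,"rx":0,"ry":0,"rz":0.404}]' 60 60
python3 -m pendant '[{"dx":0,"dy":0,"dz":0,"rx":0,"ry":0,"rz":0},{"dx":0,"dy":0,"dz":0,"rx":0,"ry":0,"rz":0}]'
python3 iron.py | head -6; python3 -c "
from h import *
print(toolmove((.4663,-.0186,.057)))"
```

```text
t: 23.4
position: [0.4649, -0.019, 0.1347]
ee_rot: [-2.241, -2.197, 0.008]
contact_force: [-0.7, 0.1, 0.5]
grip_width: 0.0599
grasp_force: 0.0
t: 23.57
position: [0.4678, -0.0188, 0.1391]
ee_rot: [2.245, 2.197, 0.001]
contact_force: [1.5, -0.6, 0.5]
grip_width: 0.0602
grasp_force: 0.0
[ 0.46807613 -0.01878974  0.13933657] tool yaw 88.76586228529696 [-0.5   0.04  0.46  1.99 -0.02  1.11 -0.06]
pred [[325.80521662 210.92195633]]
45 [ 304  118   41  114 3396] [324.  174.5] [0.4664 0.0051 0.086 ] [(np.float64(0.0247), np.float64(-1.2)), (np.float64(0.0747), np.float64(-90.5))]
45 [ 496  147  101   85 3912] [541.2 176.7] [0.607  0.0013 0.086 ] [(np.float64(0.0491), np.float64(66.4)), (np.float64(0.0547), np.float64(-27.9))]
60 [143   0  72  12 397] [178.4   1.7] [0.3864 0.1086 0.086 ] [(np.float64(0.0403), np.float64(8.4)), (np.float64(0.0053), np.float64(-84.1))]
60 [ 302  118   47  114 4609] [325.  174.5] [0.467  0.0051 0.086 ] [(np.float64(0.0284), np.float64(-1.2)), (np.float64(0.0747), np.float64(-90.3))]
[ 0.00015425 -0.00254683  0.10977828]
```

```bash
python3 -m pendant '[{"dx":0,"dy":-0.0015,"dz":0.03,"rx":0,"ry":0,"rz":0},{"dx":0,"dy":-0.0015,"dz":0.055,"rx":0,"ry":0,"rz":0},{"dx":0,"dy":-0.0015,"dz":0.075,"rx":0,"ry":0,"rz":0},{"dx":0,"dy":-0.0015,"dz":0.09,"rx":0,"ry":0,"rz":0},{"dx":0,"dy":-0.0015,"dz":0.1,"rx":0,"ry":0,"rz":0},{"dx":0,"dy":-0.0015,"dz":0.109,"rx":0,"ry":0,"rz":0},{"dx":0,"dy":-0.0015,"dz":0.109,"rx":0,"ry":0,"rz":0},{"dx":0,"dy":-0.0015,"dz":0.109,"rx":0,"ry":0,"rz":0}]' 60 60
python3 -m pendant '[{"dx":0,"dy":0,"dz":0,"rx":0,"ry":0,"rz":0},{"dx":0,"dy":0,"dz":0,"rx":0,"ry":0,"rz":0},{"dx":0,"dy":0,"dz":0,"rx":0,"ry":0,"rz":0},{"dx":0,"dy":0,"dz":0,"rx":0,"ry":0,"rz":0},{"dx":0,"dy":0,"dz":0,"rx":0,"ry":0,"rz":0},{"dx":0,"dy":0,"dz":0,"rx":0,"ry":0,"rz":0},{"dx":0,"dy":0,"dz":0,"rx":0,"ry":0,"rz":0},{"dx":0,"dy":0,"dz":0,"rx":0,"ry":0,"rz":0}]' 10
```

```text
t: 24.28
position: [0.4667, -0.0188, 0.057]
ee_rot: [2.246, 2.196, 0.001]
contact_force: [-0.5, -0.1, -0.2]
grip_width: 0.0598
grasp_force: 0.0
t: 24.95
position: [0.4662, -0.0188, 0.0565]
ee_rot: [-2.246, -2.196, 0.0]
contact_force: [-1.0, -0.5, 1.6]
grip_width: 0.0255
grasp_force: 60.0
```

```bash
python3 -m pendant '[{"dx":0,"dy":0,"dz":-0.01,"rx":0,"ry":0,"rz":0},{"dx":0,"dy":0,"dz":-0.03,"rx":0,"ry":0,"rz":0},{"dx":0,"dy":0,"dz":-0.06,"rx":0,"ry":0,"rz":0},{"dx":0,"dy":0,"dz":-0.1,"rx":0,"ry":0,"rz":0},{"dx":0,"dy":0,"dz":-0.14,"rx":0,"ry":0,"rz":0},{"dx":0,"dy":0,"dz":-0.18,"rx":0,"ry":0,"rz":0},{"dx":0,"dy":0,"dz":-0.22,"rx":0,"ry":0,"rz":0},{"dx":0,"dy":0,"dz":-0.25,"rx":0,"ry":0,"rz":0}]'
python3 -m pendant '[{"dx":0,"dy":0,"dz":-0.02,"rx":0,"ry":0,"rz":0},{"dx":0,"dy":0,"dz":-0.02,"rx":0,"ry":0,"rz":0},{"dx":0,"dy":0,"dz":-0.02,"rx":0,"ry":0,"rz":0}]'
python3 iron.py; python3 -c "
from h import *
print(toolmove((.461,.2788,.26)))"
```

```text
t: 25.62
position: [0.4659, -0.0192, 0.2462]
ee_rot: [2.246, 2.196, 0.001]
contact_force: [0.4, 0.0, -6.0]
grip_width: 0.0258
grasp_force: 60.0
t: 25.87
position: [0.466, -0.019, 0.2586]
ee_rot: [-2.246, -2.196, -0.0]
contact_force: [-0.5, -0.8, -8.1]
grip_width: 0.0255
grasp_force: 60.0
[ 0.46550024 -0.01897757  0.25768285] tool yaw 88.7204293431369 [-0.52 -0.07  0.45  1.83  0.03  1.38 -0.1 ]
pred [[328.15257148 172.60641024]]
45 [ 284  128   88  104 4225] [327.5 179.5] [ 0.4661 -0.0273  0.086 ] [(np.float64(0.0842), np.float64(-1.3)), (np.float64(0.1068), np.float64(-89.3))]
45 [449 138  35  47 850] [466.7 160.4] [ 0.6048 -0.0091  0.086 ] [(np.float64(0.0365), np.float64(75.4)), (np.float64(0.0387), np.float64(-19.1))]
60 [ 284  128   88  104 6467] [327.5 179.5] [ 0.4661 -0.0273  0.086 ] [(np.float64(0.0842), np.float64(-1.3)), (np.float64(0.1068), np.float64(-89.3))]
60 [ 443  132   58   61 1517] [469.3 160.2] [ 0.6074 -0.0093  0.086 ] [(np.float64(0.0564), np.float64(86.5)), (np.float64(0.0543), np.float64(-8.5))]
[ 0.39680274 -0.01487093 -0.00319039]
```

```bash
python3 -m pendant '[{"dx":0.05,"dy":-0.002,"dz":0,"rx":0,"ry":0,"rz":-0.1},{"dx":0.1,"dy":-0.004,"dz":0,"rx":0,"ry":0,"rz":-0.2},{"dx":0.15,"dy":-0.006,"dz":0,"rx":0,"ry":0,"rz":-0.35},{"dx":0.2,"dy":-0.008,"dz":0,"rx":0,"ry":0,"rz":-0.5},{"dx":0.25,"dy":-0.01,"dz":0,"rx":0,"ry":0,"rz":-0.65},{"dx":0.3,"dy":-0.012,"dz":0,"rx":0,"ry":0,"rz":-0.8},{"dx":0.35,"dy":-0.014,"dz":0,"rx":0,"ry":0,"rz":-0.9},{"dx":0.39,"dy":-0.015,"dz":0,"rx":0,"ry":0,"rz":-1}]'
python3 -m pendant '[{"dx":0,"dy":0,"dz":0,"rx":0,"ry":0,"rz":-0.13},{"dx":0,"dy":0,"dz":0,"rx":0,"ry":0,"rz":-0.26},{"dx":0,"dy":0,"dz":0,"rx":0,"ry":0,"rz":-0.4},{"dx":0,"dy":0,"dz":0,"rx":0,"ry":0,"rz":-0.55},{"dx":0,"dy":0,"dz":0,"rx":0,"ry":0,"rz":-0.7},{"dx":0,"dy":0,"dz":0,"rx":0,"ry":0,"rz":-0.85},{"dx":0,"dy":0,"dz":0,"rx":0,"ry":0,"rz":-1},{"dx":0,"dy":0,"dz":0,"rx":0,"ry":0,"rz":-1}]'
python3 -m pendant '[{"dx":0,"dy":0,"dz":0,"rx":0,"ry":0,"rz":-0.13},{"dx":0,"dy":0,"dz":0,"rx":0,"ry":0,"rz":-0.26},{"dx":0,"dy":0,"dz":0,"rx":0,"ry":0,"rz":-0.4},{"dx":0,"dy":0,"dz":0,"rx":0,"ry":0,"rz":-0.4},{"dx":0,"dy":0,"dz":0,"rx":0,"ry":0,"rz":-0.4}]'
python3 - <<'E'
from h import *
s=manip.sense();R=cv2.Rodrigues(s["ee_rot"])[0];print(s["joint_positions"].round(2),R[:,2],np.degrees(np.arctan2(R[1,0],R[0,0]))%360,toolmove((.4605,.2787,.0685)))
d=cams.snapshot("wrist");g=cv2.cvtColor(d["image"],cv2.COLOR_RGB2GRAY)
print([int(x) for x in g[100:150,328]],[int(x) for x in g[180,270:385:3]])
E
```

```text
t: 26.58
position: [0.4598, 0.2765, 0.2565]
ee_rot: [-1.225, -2.89, 0.004]
contact_force: [0.5, 0.4, -6.8]
grip_width: 0.0255
grasp_force: 60.0
t: 27.25
position: [0.4608, 0.2732, 0.2567]
ee_rot: [-0.026, -3.139, 0.004]
contact_force: [-1.4, -0.4, -6.5]
grip_width: 0.0252
grasp_force: 60.0
t: 27.67
position: [0.4611, 0.2735, 0.2578]
ee_rot: [0.447, -3.108, 0.001]
contact_force: [-0.7, -0.0, -6.5]
grip_width: 0.0256
grasp_force: 60.0
[-0.74  0.12  0.13  1.65 -0.02  1.38  1.25] [-0.00152841 -0.00106802 -0.99999826] 196.36749183462553 [-0.0015755   0.00704544  0.252453  ]
[243, 242, 243, 245, 235, 159, 146, 200, 224, 229, 229, 228, 228, 228, 228, 228, 228, 228, 228, 229, 228, 228, 228, 228, 230, 235, 183, 79, 16, 12, 21, 22, 25, 22, 27, 31, 33, 33, 36, 36, 37, 40, 43, 48, 52, 57, 60, 61, 62, 62] [123, 129, 129, 133, 133, 136, 104, 111, 62, 19, 29, 33, 40, 45, 45, 44, 48, 52, 55, 57, 59, 61, 65, 68, 68, 70, 59, 44, 33, 25, 63, 110, 99, 107, 239, 236, 237, 239, 235]
```

```bash
python3 -m pendant '[{"dx":-0.0015,"dy":0.007,"dz":0.02,"rx":0,"ry":0,"rz":-0.01},{"dx":-0.0015,"dy":0.007,"dz":0.06,"rx":0,"ry":0,"rz":-0.01},{"dx":-0.0015,"dy":0.007,"dz":0.1,"rx":0,"ry":0,"rz":-0.01},{"dx":-0.0015,"dy":0.007,"dz":0.13,"rx":0,"ry":0,"rz":-0.01},{"dx":-0.0015,"dy":0.007,"dz":0.15,"rx":0,"ry":0,"rz":-0.01},{"dx":-0.0015,"dy":0.007,"dz":0.16,"rx":0,"ry":0,"rz":-0.01},{"dx":-0.0015,"dy":0.007,"dz":0.16,"rx":0,"ry":0,"rz":-0.01},{"dx":-0.0015,"dy":0.007,"dz":0.16,"rx":0,"ry":0,"rz":-0.01}]'
python3 -c "
from h import *
s=manip.sense();R=cv2.Rodrigues(s['ee_rot'])[0];print(np.degrees(np.arctan2(R[1,0],R[0,0]))%360,toolmove((.4605,.2786,.0685)))"
```

```text
t: 28.38
position: [0.4613, 0.2793, 0.1395]
ee_rot: [-0.466, 3.107, 0.0]
contact_force: [-0.4, -0.2, -6.5]
grip_width: 0.0256
grasp_force: 60.0
197.06196297335134 [ 0.00131518 -0.00058816  0.09461543]
```

```bash
python3 -m pendant '[{"dx":0.0013,"dy":-0.0006,"dz":0.015,"rx":0,"ry":0,"rz":0},{"dx":0.0013,"dy":-0.0006,"dz":0.03,"rx":0,"ry":0,"rz":0},{"dx":0.0013,"dy":-0.0006,"dz":0.045,"rx":0,"ry":0,"rz":0},{"dx":0.0013,"dy":-0.0006,"dz":0.058,"rx":0,"ry":0,"rz":0},{"dx":0.0013,"dy":-0.0006,"dz":0.068,"rx":0,"ry":0,"rz":0},{"dx":0.0013,"dy":-0.0006,"dz":0.076,"rx":0,"ry":0,"rz":0},{"dx":0.0013,"dy":-0.0006,"dz":0.082,"rx":0,"ry":0,"rz":0},{"dx":0.0013,"dy":-0.0006,"dz":0.085,"rx":0,"ry":0,"rz":0}]'
python3 -m pendant '[{"dx":0,"dy":0,"dz":0.001,"rx":0,"ry":0,"rz":0},{"dx":0,"dy":0,"dz":0.002,"rx":0,"ry":0,"rz":0},{"dx":0,"dy":0,"dz":0.003,"rx":0,"ry":0,"rz":0},{"dx":0,"dy":0,"dz":0.003,"rx":0,"ry":0,"rz":0}]'
```

```text
t: 29.05
position: [0.4601, 0.2783, 0.0745]
ee_rot: [0.469, -3.106, 0.0]
contact_force: [-0.2, 0.1, -6.4]
grip_width: 0.0253
grasp_force: 60.0
t: 29.38
position: [0.4604, 0.2785, 0.0732]
ee_rot: [-0.469, 3.106, 0.0]
contact_force: [0.3, -0.6, -6.9]
grip_width: 0.0258
grasp_force: 60.0
```

Now about 5 mm above the floor. I'll go in small steps until the weight comes off.

```bash
python3 -m pendant '[{"dx":0,"dy":0,"dz":0.001,"rx":0,"ry":0,"rz":0},{"dx":0,"dy":0,"dz":0.002,"rx":0,"ry":0,"rz":0},{"dx":0,"dy":0,"dz":0.003,"rx":0,"ry":0,"rz":0},{"dx":0,"dy":0,"dz":0.004,"rx":0,"ry":0,"rz":0},{"dx":0,"dy":0,"dz":0.004,"rx":0,"ry":0,"rz":0}]'
python3 -m pendant '[{"dx":0,"dy":0,"dz":0.0005,"rx":0,"ry":0,"rz":0},{"dx":0,"dy":0,"dz":0.001,"rx":0,"ry":0,"rz":0},{"dx":0,"dy":0,"dz":0.0015,"rx":0,"ry":0,"rz":0},{"dx":0,"dy":0,"dz":0.0015,"rx":0,"ry":0,"rz":0}]'
```

```text
t: 29.8
position: [0.4602, 0.2784, 0.0698]
ee_rot: [0.469, -3.106, 0.0]
contact_force: [0.6, 0.0, -6.3]
grip_width: 0.0252
grasp_force: 60.0
t: 30.13
position: [0.4602, 0.2784, 0.0688]
ee_rot: [0.469, -3.106, -0.0]
contact_force: [0.6, -0.5, -7.4]
grip_width: 0.0258
grasp_force: 60.0
```

```bash
python3 -m pendant '[{"dx":0,"dy":0,"dz":0.0004,"rx":0,"ry":0,"rz":0},{"dx":0,"dy":0,"dz":0.0008,"rx":0,"ry":0,"rz":0},{"dx":0,"dy":0,"dz":0.0012,"rx":0,"ry":0,"rz":0},{"dx":0,"dy":0,"dz":0.0012,"rx":0,"ry":0,"rz":0}]'
```

```text
t: 30.47
position: [0.4604, 0.2784, 0.0685]
ee_rot: [-0.469, 3.106, 0.0]
contact_force: [-4.3, -3.1, 3.7]
grip_width: 0.0253
grasp_force: 60.0
```

The tray now carries the weight. Releasing and retreating straight up.

```bash
python3 -m pendant '[{"dx":0,"dy":0,"dz":0,"rx":0,"ry":0,"rz":0},{"dx":0,"dy":0,"dz":0,"rx":0,"ry":0,"rz":0},{"dx":0,"dy":0,"dz":0,"rx":0,"ry":0,"rz":0},{"dx":0,"dy":0,"dz":0,"rx":0,"ry":0,"rz":0},{"dx":0,"dy":0,"dz":0,"rx":0,"ry":0,"rz":0}]' 50
python3 -m pendant '[{"dx":0,"dy":0,"dz":-0.02,"rx":0,"ry":0,"rz":0},{"dx":0,"dy":0,"dz":-0.05,"rx":0,"ry":0,"rz":0},{"dx":0,"dy":0,"dz":-0.09,"rx":0,"ry":0,"rz":0},{"dx":0,"dy":0,"dz":-0.14,"rx":0,"ry":0,"rz":0},{"dx":0,"dy":0,"dz":-0.19,"rx":0,"ry":0,"rz":0},{"dx":0,"dy":0,"dz":-0.24,"rx":0,"ry":0,"rz":0},{"dx":0,"dy":0,"dz":-0.28,"rx":0,"ry":0,"rz":0},{"dx":0,"dy":0,"dz":-0.3,"rx":0,"ry":0,"rz":0}]'
python3 - <<'E'
from h import *
d=cams.snapshot("wrist");im=d["image"];g=cv2.cvtColor(im,cv2.COLOR_RGB2GRAY);cv2.imwrite("w14.png",im[:,:,::-1])
w=np.radians(16.8);X=np.array([np.cos(w),np.sin(w),0]);Y=np.array([-X[1],X[0],0])
q=lambda c,x,y,z:np.array(c)+x*X+y*Y+[0,0,z]
m=(g[:232]<45).astype(np.uint8);n,l,st,cc=cv2.connectedComponentsWithStats(m)
for i in range(1,n):
    if st[i,4]>500:
        r=cv2.minAreaRect(np.argwhere(l==i)[:,::-1].astype(np.float32));p=ray(d,cv2.boxPoints(r),.098);e=[p[k+1]-p[k] for k in(0,1)]
        print(st[i],p.mean(0).round(4),[(np.linalg.norm(v).round(4),np.degrees(np.arctan2(v[1],v[0])).round(1)) for v in e])
c=[.461,.2788,0]
print("rim pred",proj(d,[q(c,x,y,.036) for x in(-.08,.08) for y in(.033,-.033)]).round(1).tolist(),"iron top pred",proj(d,[q(c,x,y,.098) for x in(-.062,.062) for y in(.013,-.013)]).round(1).tolist())
hsv=cv2.cvtColor(im,cv2.COLOR_RGB2HSV);mm=((hsv[:,:,2]>150)&(hsv[:,:,0]>30)&(hsv[:,:,0]<110)&(hsv[:,:,1]<40))[:232].astype(np.uint8)
n,l,st,cc=cv2.connectedComponentsWithStats(mm)
for i in range(1,n):
    if st[i,4]>150: print("tray",st[i])
# rack check from scene: brush ribs (bright wood) vs predicted
d=cams.snapshot("scene");cv2.imwrite("sceneEnd.png",d["image"][:,:,::-1])
w=.15;c=np.array([.427,-.2705,.012]);x=np.array([np.cos(w),np.sin(w),0])
print("rib pred ends",proj(d,[c+.055*x+[0,0,.058],c-.055*x+[0,0,.058]]).round(1).tolist(), "floor-level brush ends",proj(d,[c+.075*x+[0,0,.032],c-.075*x+[0,0,.032]]).round(1).tolist())
i0=cv2.imread("pics/scene0.png");i1=d["image"][:,:,::-1]
df=(cv2.absdiff(i0,i1).max(2)>40).astype(np.uint8);df[:130]=0
df=cv2.morphologyEx(df,cv2.MORPH_OPEN,np.ones((3,3)));n,l,st,cc=cv2.connectedComponentsWithStats(df)
print([s.tolist() for s in st[1:] if s[4]>20])
E
```

```text
t: 30.88
position: [0.4605, 0.2787, 0.0681]
ee_rot: [-0.469, 3.106, 0.001]
contact_force: [-0.3, 0.1, 0.8]
grip_width: 0.0474
grasp_force: 0.0
t: 31.55
position: [0.4613, 0.2791, 0.2976]
ee_rot: [-0.468, 3.101, 0.005]
contact_force: [-0.8, 1.2, 0.0]
grip_width: 0.0501
grasp_force: 0.0
[ 522   26  106  139 1556] [0.3115 0.4911 0.098 ] [(np.float64(0.1386), np.float64(179.9)), (np.float64(0.0505), np.float64(86.2))]
[ 560   64   80   98 1436] [0.3249 0.5354 0.098 ] [(np.float64(0.1096), np.float64(162.3)), (np.float64(0.0158), np.float64(72.6))]
[ 314  108   25  111 2188] [0.4602 0.277  0.098 ] [(np.float64(0.0247), np.float64(107.2)), (np.float64(0.1202), np.float64(17.6))]
[ 508  186  132   46 2291] [0.4259 0.556  0.098 ] [(np.float64(0.1439), np.float64(107.1)), (np.float64(0.0548), np.float64(31.3))]
[  32  196   67   36 1449] [0.5988 0.0139 0.098 ] [(np.float64(0.0727), np.float64(107.1)), (np.float64(0.0422), np.float64(6.7))]
rim pred [[355.5, 90.2], [300.0, 89.8], [352.0, 217.0], [301.9, 216.7]] iron top pred [[340.4, 107.5], [315.1, 107.4], [338.6, 220.8], [315.6, 220.6]]
tray [ 300   90   56  128 1233]
rib pred ends [[186.1, 186.0], [194.3, 166.0]] floor-level brush ends [[186.1, 197.8], [197.0, 170.0]]
[[237, 134, 137, 104, 5444], [292, 143, 22, 7, 114], [380, 165, 16, 8, 90], [182, 168, 23, 35, 367], [389, 169, 75, 25, 1216], [363, 176, 25, 22, 267], [472, 178, 17, 15, 198], [382, 196, 13, 19, 174], [363, 208, 9, 16, 61], [303, 239, 74, 37, 1986]]
```

The iron reads (0.460, 0.277) at 17.6° against the tray at (0.461, 0.279) and 16.8°. The tray is unmoved and the brush sits in the predicted place. Handing in.

```bash
python3 -m pendant '[{"dx":0,"dy":0,"dz":0,"rx":0,"ry":0,"rz":0},{"dx":0,"dy":0,"dz":0,"rx":0,"ry":0,"rz":0}]'; python3 -c "
from cell import manip;print(manip.sign_off())"
```

```text
t: 31.82
position: [0.4599, 0.2782, 0.2917]
ee_rot: [0.469, -3.105, 0.001]
contact_force: [0.4, 0.2, -0.1]
grip_width: 0.0503
grasp_force: 0.0
the job is handed in; nothing more can be done
None
```

I handed the job in at about 32 s: by my final measurements the long brush is in the free cradle, the tray is seated in the stand and the iron is set gently in the tray, but sign-off returned no verdict.

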